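Build up a keyed hub on the bench jig

ROBOT

A 7-joint arm with a two-finger parallel gripper is mounted at the origin on the work surface. World frame = base frame: x ahead of the robot, y to its left, z up, the work surface at z = 0. Lengths are in m, angles in rad, forces in N, time in s.
With the tool pointing down it reaches from about 0.425 to 0.875 m from the base axis. Payload 8.4 kg.
Tool frame: the origin (TCP) lies midway between the tips of the shut fingers; the grasp point (between the pads) lies behind it (grip_depth is the z of the grasp point in the tool frame, in m); z points along the fingers, y is the direction in which the jaws open and shut (so a half turn about z gives the same grasp; the last joint's range is limited). The gripper opens to 87 mm and grips with 3 to 60 N. Pads are 19 mm wide; open, the fingers measure 117 mm over their backs; the gripper's body (75 mm by 190 mm) begins 51 mm behind the grasp point.
Start: joints at [-1.369, 0.333, 0.04, 1.465, -0.013, 1.343, -0.059], TCP at [0.193, 0.621, 0.223] pointing down, gripper open.
Joint ranges: [-2.58, 2.58], [-0.38, 2.09], [-1.3, 1.39], [0.25, 2.4], [-1.5, 4.64], [0.08, 2.09], [-2.65, 2.65]. Speed limits (rad/s): [2.22, 2.22, 2.79, 2.79, 3.14, 3.14, 3.14].

INTERFACE

Orientations are given as a rotation vector (axis times angle).
In Python, from station import * gives the robot as it stands.
- The arm moves only by the shell command python3 -m inch 'ROWS' [OPENING] [FORCE]. ROWS is text: rows parted by semicolons, each of 6 numbers parted by spaces: the shift along the tool's x, y, z in m, then the turn, a rotation vector about the tool's x, y, z in degrees. In form: tx ty tz ax ay az; .... A call has 1 to 5 rows; each row is the pose to reach, as a shift and turn from the pose commanded when the call began, along the tool's axes at that moment; what a row does not reach only later rows make up. A row lasts 1/12 s, in which the tool goes at most 41.7 mm and 7.16 degrees, less where a joint would pass 70% of its speed; a pose out of reach is approached as far as the arm can. A call with a gripper value outside its range is refused whole. OPENING is the finger opening in m, from 0 to 0.087, set as the call begins (- or left out, the last holds). The fingers move at their own pace and stop on an object; FORCE is the grip in N (left out, the last holds). Time passes only in rows, so rows that repeat a pose let the fingers close. It gives the time, the measured TCP pose, the force and the opening at its end, in the units of the state.
- read_state(): the state, without advancing time (a new reading comes with each control period).
- grab_frame(name): name is "scene" or "top"; returns the picture (400x640x3 uint8, red, green, blue); there is no depth.
- camera_info(name): a dict with "fx", "fy", "cx", "cy" (pixels), "k1" (the pictures are not rectified: a ray, as slopes to the right and down, at radius r is drawn at 1 + k1 r^2 times it, then the intrinsics apply), "world_from_camera" (4x4, takes a point from camera to world coordinates). Camera axes: x right, y up, looking along -z (the intrinsics and any distortion apply to the point x, -y, -z); pixel columns grow to the right and rows downward; lengths in m; the calibration is good to about 2 mm. A picture is of the moment at which its call begins. camera_info takes no time and is no camera call.
- hand_in(): hands the job in, once; it reports no verdict.
The state is a dict: "time_s": time; "qpos": joint angles; "qvel": joint speeds; "effort": joint torques, N m; "eef_pos": TCP position; "ee_rot": TCP orientation; "contact_force": force on the tool from outside, world axes, zero at the start; "torque": the same for the moment, N m; "width": finger opening in m.
Only numpy, scipy, OpenCV 4.12 (cv2) and the standard library are available. Lean on these libraries where they do the work, as an engineer would, in place of code of your own. Each camera call takes 0.05 s, during which the arm holds its last target. There are 200 camera calls.

TASK

Take the black cap off the shaft of the jig and stand it on the rubber mat; then lower the backplate, collar up, over the jig's two locating pins until it lies flush, and put every tabbed spacer on the bench onto the shaft, turning each until its tab drops into the keyway and it sits down on the collar or the spacer below. When all are down, put the cap back on the end of the shaft, fully home; leave the plain ring without a tab, the loose nut and the standing bar end where they are.

Things in the scene. Friction and masses are not known exactly. Their poses are not given: they have to be found in the camera images.
- jig_top (a point): Jig block fixed to the bench, 80 x 140 mm and 25 mm high. Point at the centre of its top face (on the shaft's axis), y axis along the long side, z up. Two steel locating pins, 10 mm diameter with tapered tips, stand 19 mm above the top face at 50 mm either way along y.
- shaft_shoulder (a point): Keyed shaft fixed upright in mid-jig: 32 mm diameter for 64 mm above the block, then a shoulder and a plain pilot 19 mm in diameter, 10 mm high. One keyway, 10.5 mm wide, floor 10 mm from the axis, runs all the 64 mm, open at the shoulder; off it, a spacer's tab rests on the shoulder. Point on the axis at shoulder height; x axis points from the axis to the keyway, z up.
- backplate_collar (a point): Aluminium backplate, 66 (x) x 130 (y) x 8 mm, with a round collar in the middle standing 14 mm above the plate, 50 mm outside diameter, 35 mm bore right through; two 12.4 mm holes at 50 mm either way along y. 250 g. Fits either way round. Point on the collar's axis, half-way up the collar, 15 mm above the plate's underside; x along the short side, y along the long.
- spacer_a_center (a point): Keyed brass spacer: round ring, 58 mm outside diameter, 35 mm bore, 10 mm thick, 150 g, with one square tab, 8 mm wide, as thick as the ring, reaching 6 mm into the bore. Point at its centre, half-way up, on the axis; x axis points from the axis to the tab, z up. Lies flat on the bench at the start. May be absent (None).
- spacer_b_center (a point): Keyed spacer, the same as spacer_a_center (x axis towards its tab). May be absent (None).
- spacer_c_center (a point): Keyed spacer, the same as spacer_a_center (x axis towards its tab). May be absent (None).
- spacer_d_center (a point): Keyed spacer, the same as spacer_a_center (x axis towards its tab). May be absent (None).
- cap_center (a point): Black plastic shaft cap, 40 mm diameter, 26 mm high, 60 g, solid on top, open below with a socket 23 mm wide and 12 mm deep that goes over the pilot; its rim then rests on the shoulder. On the shaft at the start. Point at its centre, 13 mm above its rim; z up.
- mat_top (a point): Thin black rubber mat, 90 x 90 x 4 mm, fixed on the bench. Point at the centre of its top.
- plain_ring_center (a point): Plain brass ring of the same size as the spacers (58 x 35 x 10 mm) but without a tab: not part of the job. Point at its centre, half-way up.
- nut: Loose hex nut lying flat, 30 mm across the flats, 15 mm high, not part of the job. Origin under its centre.
- bar_end: Steel bar end standing, 40 mm diameter, 50 mm high, not part of the job. Origin under its base.
Mind the look-alikes: they are no part of the job. Leave any pink or white look-alike of the part that bears spacer_c_center alone.

How it is judged:
On the way, in this order (a step that is already met when the one before it is completed fails the run):
1. the cap stands upright on the mat, let go (horizontal distance between cap_center and mat_top below 0.04 m and z of cap_center in the frame of mat_top below 0.017 m and angle between cap_center's own z axis and vertical below 0.08 rad and contact force between the fingers and cap below 0.1 N), for 0.2 s.
2. the backplate lies flush on the jig over both pins (horizontal distance between backplate_collar and jig_top below 0.004 m and z of backplate_collar in the frame of jig_top below 0.0172 m and angle between backplate_collar's own z axis and vertical below 0.04 rad and angle between the y axis of backplate_collar and the y axis of jig_top, either way round below 0.06 rad), for 0.2 s.
3. every spacer present is keyed on the shaft and down on the stack (horizontal distance between each of spacer_a_center, spacer_b_center, spacer_c_center, spacer_d_center and shaft_shoulder below 0.004 m and z of each of spacer_a_center, spacer_b_center, spacer_c_center, spacer_d_center in the frame of jig_top below 0.059 m and angle between each of spacer_a_center, spacer_b_center, spacer_c_center, spacer_d_center's own z axis and vertical below 0.06 rad and angle between the x axis of each of spacer_a_center, spacer_b_center, spacer_c_center, spacer_d_center and the x axis of shaft_shoulder, either way round below 0.2 rad), for 0.2 s.
At the end, for the whole second after the job is handed in: Backplate flush on the jig (within 2 mm) over both pins; every spacer present on the shaft, tab in the keyway, down in the stack (no more than 2 mm above the fourth place); cap on the pilot, rim on the shoulder (within 3 mm); all at rest (all of step 2 and all of step 3 and horizontal distance between cap_center and shaft_shoulder below 0.005 m and z of cap_center in the frame of shaft_shoulder below 0.016 m and angle between cap_center's own z axis and vertical below 0.08 rad and linear speed of each of backplate, cap, spacer_a, spacer_b, spacer_c, spacer_d below 0.02 m/s); the robot touches nothing.
It fails at once if the nut or the bar end is shifted by more than 40 mm (distance of any of nut, bar_end from where it was at the start of the episode above 0.04 m).
It fails at once if the plain ring is shifted by more than 60 mm or lifted (distance of plain_ring_center from where it was at the start of the episode above 0.06 m or height (world z) of plain_ring_center above 0.03 m).
Of spacer_a, spacer_b, spacer_c, spacer_d only 2 to 4 are there at a start; the rules pass over those that are not, and their reading is None.
At some moment in a run one of spacer_a, spacer_b, spacer_c, spacer_d, backplate may be knocked a few centimetres aside while the robot is not near it.
Once in a run the grip may slacken for a moment while it holds something.
It also fails if it takes over 210 s, if anything falls off the work surface, if the arm or the gripper's body presses on something with over 40 N, if the wrist force passes 120 N, or if a joint passes its speed limit or range.

## Working session

There is one attempt and no reset: what is moved stays moved. The work goes in short steps, Python scripts to look and compute and a shell command to move; the robot and the scene stay as the last step left them, time stands still between calls to the robot, and variables do not carry over. Pictures are saved under pics/ and viewed, about 12 in all and at most 16, crops included, and the job is handed in when it is done.

```bash
ls; mkdir -p pics; python3 - <<'E'
from station import *
import cv2
s=read_state();print(s)
for n in("scene","top"):
    print(n,camera_info(n))
    cv2.imwrite(f"pics/{n}0.png",grab_frame(n)[...,::-1])
E
```

```text
pics
{'time_s': 0.0, 'qpos': array([-1.36922947,  0.33389566,  0.03989404,  1.46629008, -0.01338726,
        1.34332324, -0.05851088]), 'qvel': array([ 4.43140514e-05,  1.17752358e-04,  2.53223522e-03,  7.19596917e-04,
       -1.86647750e-03,  5.12042452e-04,  1.28824899e-04]), 'effort': array([ 1.74839392e-04, -6.56357288e+01,  1.33540213e+00, -4.03803420e+01,
       -5.96567220e-02,  4.45946690e-02,  1.74156507e-04]), 'eef_pos': array([0.19246581, 0.62034164, 0.22166023]), 'ee_rot': array([-4.70716215e-01, -3.10600779e+00,  2.58569055e-03]), 'contact_force': array([-0.22538835, -0.4320524 ,  0.14877604]), 'torque': array([ 0.03412689, -0.04698209, -0.02042143]), 'width': 0.08703629885911504}
scene {'fx': 361.56028415249864, 'fy': 361.56028415249864, 'cx': 316.3664747641406, 'cy': 205.68169026498452, 'k1': -0.044898906259505496, 'world_from_camera': array([[-0.26931181, -0.60878768,  0.74622296,  1.21538969],
       [ 0.9630131 , -0.16318025,  0.21442476,  0.14645485],
       [-0.0087703 ,  0.7763696 ,  0.63021688,  0.64008152],
       [ 0.        ,  0.        ,  0.        ,  1.        ]])}
top {'fx': 393.04288149587944, 'fy': 393.04288149587944, 'cx': 319.79778034129373, 'cy': 198.68690247019524, 'k1': 0.026429911035918706, 'world_from_camera': array([[ 0.0163662 ,  0.99424427, -0.10587959,  0.47337313],
       [-0.99971721,  0.01444456, -0.01889085, -0.04491586],
       [-0.01725274,  0.10615882,  0.9941995 ,  0.95659835],
       [ 0.        ,  0.        ,  0.        ,  1.        ]])}
```

View pics/scene0.png

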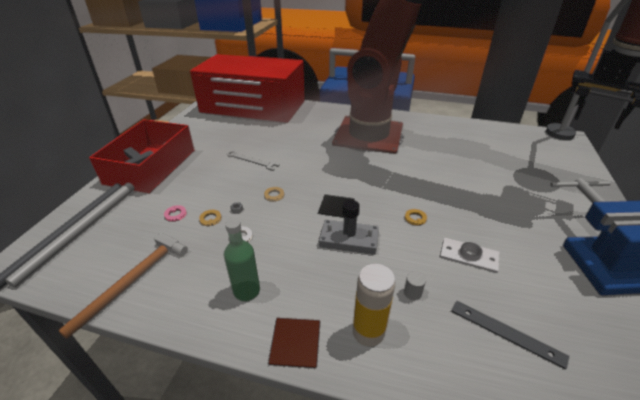

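View pics/top0.png

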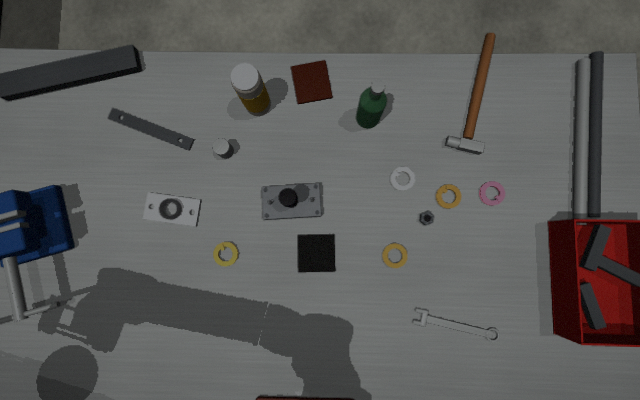

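Top view candidates: brass rings at (395,255), (448,196) and (226,253), a white look-alike at (402,178), and a pink one at (491,193). The jig with cap is at (291,198), the mat at (316,253), the backplate at (171,209), the bar end at (222,148) and the nut at (426,217). I'll check the rings for tabs in one close crop.

```bash
cat > h.py <<'E'
from station import *
import numpy as np, cv2
from scipy.optimize import least_squares
from scipy.spatial.transform import Rotation as R
def proj(n,P):
    c=camera_info(n);T=np.linalg.inv(c['world_from_camera']);p=np.atleast_2d(P)@T[:3,:3].T+T[:3,3]
    x=p[:,0]/-p[:,2];y=-p[:,1]/-p[:,2];f=1+c['k1']*(x*x+y*y)
    return np.c_[c['fx']*x*f+c['cx'],c['fy']*y*f+c['cy']]
def ray(n,uv):
    c=camera_info(n);d=np.array([(uv[0]-c['cx'])/c['fx'],(uv[1]-c['cy'])/c['fy']]);s=d.copy()
    for _ in range(20): s=d/(1+c['k1']*(s@s))
    T=c['world_from_camera'];v=T[:3,:3]@np.array([s[0],-s[1],-1]);return T[:3,3],v
def plane(n,uv,z):
    o,v=ray(n,uv);return o+v*(z-o[2])/v[2]
def tri(uvt,uvs):
    A=[];b=[]
    for n,uv in(("top",uvt),("scene",uvs)):
        o,v=ray(n,uv);v/=np.linalg.norm(v);M=np.eye(3)-np.outer(v,v);A.append(M);b.append(M@o)
    p=np.linalg.lstsq(np.vstack(A),np.hstack(b),rcond=None)[0]
    return p,[np.linalg.norm(a@p-c) for a,c in zip(A,b)]
def brass(img):
    h=cv2.cvtColor(img,cv2.COLOR_RGB2HSV)
    return cv2.inRange(h,(12,110,60),(30,255,255))
def crop(img,u,v,w,k):
    x,y=int(u-w/2),int(v-w/2);x=max(x,0);y=max(y,0)
    return cv2.resize(img[y:y+w,x:x+w],(w*k,w*k),interpolation=cv2.INTER_CUBIC)
E
python3 - <<'E'
from h import *
t=np.mean([grab_frame("top").astype(float) for _ in range(4)],0).astype('uint8');s=np.mean([grab_frame("scene").astype(float) for _ in range(4)],0).astype('uint8')
np.savez('f0.npz',t=t,s=s)
r1=np.hstack([crop(t,u,v,36,7) for u,v in((395,255),(448,196),(226,253))])
r2=np.hstack([crop(s,u,v,36,7) for u,v in((274,193),(210,217),(416,216))])
cv2.imwrite('pics/rings.png',np.vstack([r1,r2])[...,::-1])
for n,i in(("top",t),("scene",s)):
    k,l,st,ce=cv2.connectedComponentsWithStats(brass(i))
    for j in range(1,k):
        if 60<st[j,4]<900: print(n,st[j],ce[j].round(2),plane(n,ce[j],.008).round(4))
r1=np.hstack([crop(t,291,198,72,5),crop(t,171,209,72,5)]);r2=np.hstack([crop(s,348,225,72,5),crop(s,470,253,72,5)])
cv2.imwrite('pics/jig.png',cv2.resize(np.vstack([r1,r2]),(600,600))[...,::-1])
E
```

```text
top [436 185  25  23 319] [448.02 195.8 ] [ 0.5859 -0.3357  0.008 ]
top [213 242  25  24 308] [225.23 253.35] [0.4393 0.1976 0.008 ]
top [383 243  24  25 302] [394.61 255.33] [ 0.4415 -0.2071  0.008 ]
scene [ 86   0  39  13 392] [104.61   4.96] [-2.0571 -2.978   0.008 ]
scene [254   7  23  47 710] [265.89  30.31] [-1.3517 -0.9511  0.008 ]
scene [100  22  32   9 110] [118.32  25.05] [-1.3094 -2.191   0.008 ]
scene [594  29  18  36 132] [603.32  43.15] [-1.681   1.3144  0.008 ]
scene [213  32  34  23 514] [231.71  44.28] [-0.9657 -1.0297  0.008 ]
scene [336  56  14  10 100] [341.77  60.31] [-0.8069 -0.2779  0.008 ]
scene [581  83  36   8  73] [597.56  85.95] [-0.7812  1.0073  0.008 ]
scene [265 188  18  11  63] [272.57 192.95] [ 0.4434 -0.2074  0.008 ]
scene [405 209  22  16 209] [415.52 216.8 ] [0.4438 0.2    0.008 ]
scene [200 210  21  15 177] [209.76 217.25] [ 0.5887 -0.3323  0.008 ]
```

View pics/rings.png

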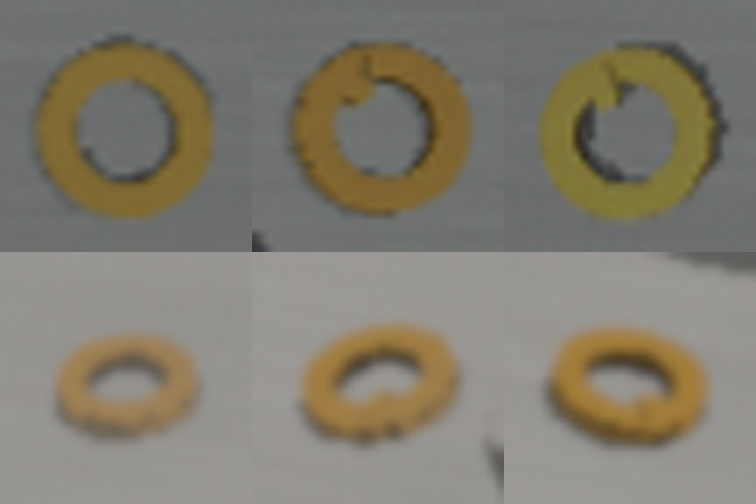

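View pics/jig.png

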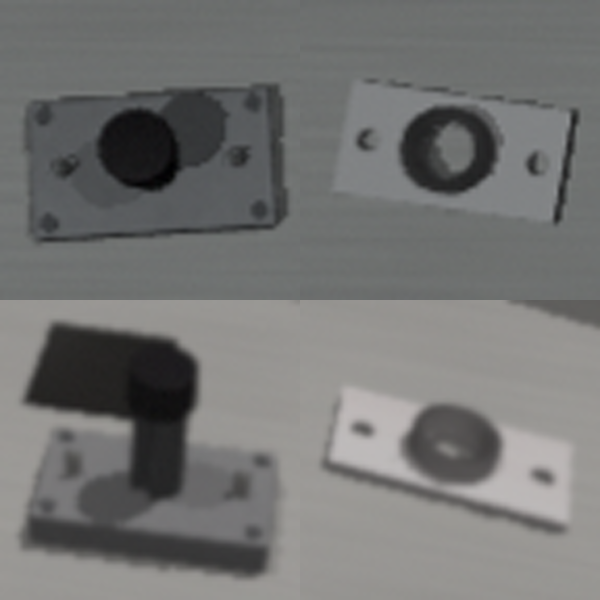

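Ring 1 (395,255) is plain. The two tabbed spacers are at (448,196) and (225,253). The jig's pins and the backplate's holes are clear, and the cap hides the keyway from above.

```bash
python3 - <<'E'
from h import *
import station
print([k for k in dir(station) if k[0]!='_'], getattr(station,'grip_depth',None))
f=np.load('f0.npz');
for nm,a,b in (("cap top",(288.6,197.3),(350.9,205.8)),("pinL",(271.3,201.6),(329.3,226.2)),("pinR",(312.1,199.4),(369.6,232.9)),
 ("holeL",(151.8,206.1),(449.1,247.7)),("holeR",(192.6,211.9),(492.3,259)),("collar",(170.8,209),(471.2,250.6)),("spR",(448.02,195.8),(209.76,217)),("spL",(225.23,253.35),(415.5,216.8))):
    p,r=tri(a,b);print(nm,p.round(4),np.round(r,4))
print("mat",plane("top",(316.5,253),.004))
# tab angles: bore hole profile in polar coordinates, top view
t=f['t']
for c in((448.02,195.8),(225.23,253.35),(394.6,255.3)):
    m=brass(t).astype(float)
    P=plane("top",c,.010);th=np.radians(np.arange(0,360,15));
    vals=[]
    for a in th:
        q=proj("top",P+np.c_[np.cos(a)*np.array([.0125,.0145]),np.sin(a)*np.array([.0125,.0145]),[0,0]])
        vals.append(cv2.remap(m,q[:,0].astype('f4'),q[:,1].astype('f4'),cv2.INTER_LINEAR).mean())
    v=np.array(vals);print(P.round(4),np.c_[np.degrees(th),v].astype(int)[v>60].tolist())
# jig/backplate corners
g=cv2.cvtColor(t,cv2.COLOR_RGB2GRAY)
print(g[190:215:2,140:206:3])
E
```

```text
['MotionError', 'camera_info', 'grab_frame', 'grip_depth', 'hand_in', 'read_state'] -0.0187
cap top [0.5654 0.0412 0.1078] [0.0021 0.0021]
pinL [0.5746 0.0405 0.0589] [0.045 0.045]
pinR [0.5651 0.0421 0.0272] [0.0513 0.0513]
holeL [0.5535 0.3197 0.0443] [0.0416 0.0416]
holeR [ 0.5419  0.3419 -0.0161] [0.0496 0.0496]
collar [0.5434 0.3344 0.0141] [0.0022 0.0022]
spR [ 0.5858 -0.3354  0.0059] [0.0009 0.0009]
spL [0.4391 0.1995 0.0039] [0.0008 0.0008]
mat [ 0.443551   -0.02104267  0.004     ]
[ 0.5856 -0.3351  0.01  ] [[14, 139], [29, 243], [45, 243]]
[0.4394 0.1971 0.01  ] [[14, 149], [29, 255], [45, 183]]
[ 0.4416 -0.2068  0.01  ] []
[[114 115 113 115 113 112 114 112 112 112 112 112 112 112 112 112 111 111
  111 111 111 112]
 [112 111 112 122  85 113 112 113 113 112 113 113 113 112 113 112 112 112
  112 111 113 111]
 [111 112 112 130 131 128 124 120  98  77  88 112 113 113 113 114 115 113
  113 116 116 116]
 [113 112 117 130 130 130 132 130 131 131 126 124 112  89  78 110 111 111
  111 112 112 112]
 [113 113 121 130 131 130 130 130 130  93  91 101 100 131 130 125 125 108
   91 112 112 113]
 [112 113 123 129 130 130 131 130  62  38  42  41  53  92 131 130 131 131
  131 129  59 112]
 [111 111 127 130 130 130 131  81  37  39  56  56  41  67 130 131 130 132
  131 131  39 114]
 [115 115 131 106 102 131 130  39  34  47 112 110  47  38 101 130 131 130
  131 131  46 115]
 [111 112 130  59 113 130 123  37  42  80 114 112  75  37  91 132 131 129
  131 130  61 115]
 [110 110 130  87  95 131 108  39  44  73 112 111  87  38  96 131 131 130
  130 131  68 113]
 [114 116 131 130 130 131 114  39  43  69 112 112  87  38  96 130 131  66
  123 130 104 112]
 [114 118 130 130 130 129 121  40  37  71  94 115  44  36 124 130 128  75
  114 130 114 115]
 [111 121 131 131 130 130 130  47  38  51  73  70  37  42 131 131 130  64
  129 112 113 112]]
```

```bash
python3 - <<'E'
from h import *
f=np.load('f0.npz')
for nm,a,b in (("pin+y",(271.3,201.6),(369.6,232.9)),("pin-y",(312.1,199.4),(329.3,226.2)),("hole+y",(151.8,206.1),(492.3,259)),("hole-y",(192.6,211.9),(449.1,247.7))):
    p,r=tri(a,b);print(nm,p.round(4),np.round(r,4), plane("top",a,.008 if nm[0]=='h' else .04).round(4))
# outlines: backplate bright quad, jig quad in top view
t=f['t'];g=cv2.cvtColor(t,cv2.COLOR_RGB2GRAY)
m=((g>121)&(g<150)).astype('uint8');m[:, :130]=0;m[:,215:]=0;m[:185]=0;m[235:]=0
m=cv2.morphologyEx(m,cv2.MORPH_CLOSE,np.ones((13,13)));m=cv2.morphologyEx(m,cv2.MORPH_OPEN,np.ones((3,3)))
c=max(cv2.findContours(m,0,1)[0],key=cv2.contourArea);r=cv2.minAreaRect(c);print("plate",r,plane("top",r[0],.008).round(4))
B=np.array([plane("top",q,.008) for q in cv2.boxPoints(r)]);print(B.round(4))
e=B-np.roll(B,1,0);print(np.linalg.norm(e,axis=1).round(4),np.degrees(np.arctan2(e[:,1],e[:,0])).round(1))
# cap in top view
m=(g<45).astype('uint8');k,l,st,ce=cv2.connectedComponentsWithStats(m[150:290,250:350])
for j in range(1,k):
  if st[j,4]>60: print(st[j],ce[j]+[250,150],plane("top",ce[j]+[250,150],.004))
E
```

```text
pin+y [0.5628 0.0905 0.0307] [0.0029 0.0029] [0.5625 0.0863 0.04  ]
pin-y [ 0.5692 -0.0079  0.0354] [0.0014 0.0014] [ 0.569  -0.0095  0.04  ]
hole+y [0.5505 0.3843 0.0059] [0.0022 0.0022] [0.5504 0.3809 0.008 ]
hole-y [0.5377 0.2847 0.0053] [0.0025 0.0025] [0.5377 0.2811 0.008 ]
plate ((170.93002319335938, 209.01319885253906), (53.73001480102539, 26.887527465820312), 7.765166282653809) [0.5439 0.3341 0.008 ]
[[0.5194 0.4015 0.008 ]
 [0.5845 0.3968 0.008 ]
 [0.5686 0.2662 0.008 ]
 [0.5038 0.2718 0.008 ]]
[0.1306 0.0652 0.1316 0.0651] [ 83.1  -4.1 -96.9 175.1]
[ 29  38  19  20 293] [288.16723549 197.55631399] [0.57647598 0.05046042 0.004     ]
[  48   84   38   38 1360] [315.95661765 253.01102941] [ 0.4435028  -0.01973798  0.004     ]
```

```bash
cat >> h.py <<'E'
def go(x,y,z,jaw=None,note=""):
    """shift in the tool's axes (m) and turn about tool z (deg) from the measured pose; jaw = world angle (deg, mod 180) of tool y"""
    s=read_state();M=R.from_rotvec(s['ee_rot']).as_matrix();d=M.T@(np.array([x,y,z])-s['eef_pos'])
    a=np.degrees(np.arctan2(M[1,1],M[0,1]));out=0 if jaw is None else -((jaw-a+90)%180-90)
    tilt=np.degrees(np.arccos(-M[2,2]))
    print(note,"shift",d.round(4),"turn_z",round(float(out),1),"jaw now",round(float(a),1),"tilt",round(float(tilt),2),"F",s['contact_force'].round(1),"w",round(s['width'],4),"t",round(s['time_s'],1),"pos",s['eef_pos'].round(4))
E
python3 - <<'E'
from h import *
go(.5655,.04,.20,90,"above cap")
E
```

```text
above cap shift [-0.5282 -0.4442  0.0225] turn_z -17.2 jaw now 72.8 tilt 0.0 F [0.4 1.  0.3] w 0.087 t 0.5 pos [0.1926 0.6208 0.2225]
```

```bash
r='-.132 -.111 .005 0 0 0'
python3 -m inch '-.132 -.111 .005 0 0 0;-.132 -.111 .005 0 0 0;-.132 -.111 .005 0 0 0;-.132 -.111 .005 0 0 0;-.132 -.111 .005 0 0 0'
python3 -m inch '-.132 -.111 .005 0 0 0;-.132 -.111 .005 0 0 0;-.132 -.111 .005 0 0 0;-.132 -.111 .005 0 0 0;-.132 -.111 .005 0 0 0'
python3 -m inch '-.132 -.111 .005 0 0 0;-.132 -.111 .005 0 0 0;-.132 -.111 .005 0 0 0;-.132 -.111 .005 0 0 0;-.132 -.111 .005 0 0 0'
python3 -m inch '-.132 -.111 .005 0 0 -17.2;-.132 -.111 .005 0 0 -17.2;-.132 -.111 .005 0 0 -17.2;-.132 -.111 .005 0 0 -17.2;-.132 -.111 .005 0 0 -17.2'
python3 -c "
from h import *
go(.5655,.04,.092,90)"
```

```text
time_s: 0.92
eef_pos: [0.2914, 0.4694, 0.2179]
ee_rot: [0.484, 3.102, -0.002]
contact_force: [1.7, 0.5, -0.9]
width: 0.0868
time_s: 1.33
eef_pos: [0.3834, 0.3239, 0.2129]
ee_rot: [0.484, 3.102, -0.002]
contact_force: [0.7, -0.3, -0.2]
width: 0.0869
time_s: 1.75
eef_pos: [0.4756, 0.1784, 0.208]
ee_rot: [0.484, 3.102, -0.002]
contact_force: [0.5, 0.3, 0.8]
width: 0.087
time_s: 2.17
eef_pos: [0.5672, 0.0352, 0.2029]
ee_rot: [0.007, 3.14, -0.003]
contact_force: [-0.1, -0.2, 0.1]
width: 0.0868
 shift [0.0019 0.005  0.1109] turn_z -0.3 jaw now 89.7 tilt 0.14 F [-0.1 -0.2  0.1] w 0.0868 t 2.2 pos [0.5672 0.0352 0.2029]
```

```bash
python3 -m inch '.002 .005 .04 0 0 -.3;.002 .005 .08 0 0 -.3;.002 .005 .111 0 0 -.3;.002 .005 .111 0 0 -.3;.002 .005 .111 0 0 -.3'
python3 -m inch '0 0 0 0 0 0;0 0 0 0 0 0;0 0 0 0 0 0;0 0 0 0 0 0;0 0 0 0 0 0' 0.03 8
python3 -m inch '0 0 0 0 0 0;0 0 0 0 0 0;0 0 0 0 0 0;0 0 0 0 0 0;0 0 0 0 0 0'
python3 -c "
from h import *
go(.5655,.04,.092,90)
t=grab_frame('top');s=grab_frame('scene')
cv2.imwrite('pics/cap1.png',np.hstack([crop(t,290,198,80,5),crop(s,350,205,80,5)])[...,::-1])"
```

```text
time_s: 2.58
eef_pos: [0.5625, 0.0454, 0.091]
ee_rot: [0.007, -3.139, 0.002]
contact_force: [0.6, 0.1, 0.9]
width: 0.087
time_s: 3.0
eef_pos: [0.5639, 0.0455, 0.0926]
ee_rot: [-0.007, 3.14, 0.001]
contact_force: [-0.3, -0.7, -0.7]
width: 0.0617
time_s: 3.42
eef_pos: [0.5633, 0.0441, 0.0916]
ee_rot: [0.006, -3.142, 0.002]
contact_force: [-0.7, -5.4, 2.5]
width: 0.0397
 shift [-0.0022 -0.0041 -0.0004] turn_z 0.2 jaw now 90.2 tilt 0.07 F [-0.7 -5.4  2.5] w 0.0397 t 3.4 pos [0.5633 0.0441 0.0916]
```

View pics/cap1.png

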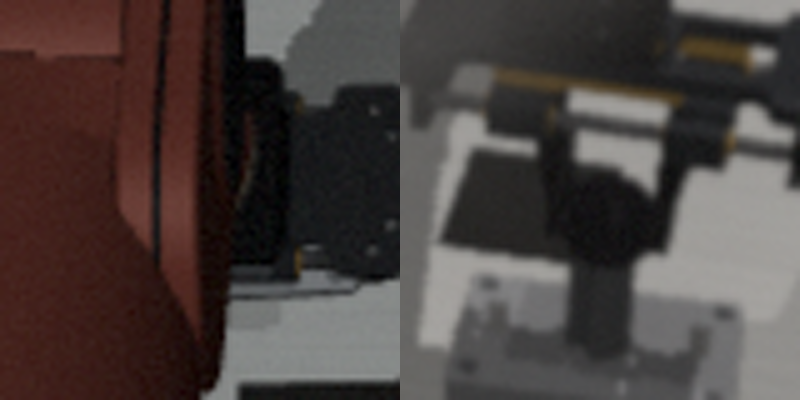

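The cap is between the pads, 39.7 mm wide. A side force of −5 N in y says I am about 3 mm too far towards +y, so I'll ease over and then lift.

```bash
python3 -m inch '0 -.003 0 0 0 0;0 -.003 0 0 0 0;0 -.003 0 0 0 0;0 -.003 0 0 0 0;0 -.003 0 0 0 0' - 20
python3 -c "
from h import *
go(.5655,.04,.092,90)"
python3 -m inch '0 -.003 0 0 0 0;0 -.003 -.02 0 0 0;0 -.003 -.05 0 0 0;0 -.003 -.08 0 0 0;0 -.003 -.10 0 0 0'
python3 -m inch '0 0 0 0 0 0;0 0 0 0 0 0;0 0 0 0 0 0;0 0 0 0 0 0'
python3 -c "
from h import *
go(.45,-.02,.1,90)
t=grab_frame('top');s=grab_frame('scene')
cv2.imwrite('pics/cap2.png',s[100:280,250:490,::-1])"
```

```text
time_s: 3.93
eef_pos: [0.5635, 0.0424, 0.0917]
ee_rot: [-0.007, 3.141, 0.0]
contact_force: [-0.3, -1.0, 2.2]
width: 0.0401
 shift [-0.002  -0.0024 -0.0003] turn_z 0.3 jaw now 90.3 tilt 0.02 F [-0.3 -1.   2.2] w 0.0401 t 3.9 pos [0.5635 0.0424 0.0917]
time_s: 4.35
eef_pos: [0.5637, 0.0392, 0.1938]
ee_rot: [-0.007, 3.14, 0.001]
contact_force: [0.4, -0.5, 0.4]
width: 0.04
time_s: 4.68
eef_pos: [0.5624, 0.0393, 0.19]
ee_rot: [0.007, -3.139, 0.001]
contact_force: [-0.0, 0.2, -0.8]
width: 0.0401
 shift [ 0.1125 -0.0587  0.0903] turn_z 0.3 jaw now 90.3 tilt 0.14 F [-0.   0.2 -0.8] w 0.0401 t 4.7 pos [0.5624 0.0393 0.19  ]
```

View pics/cap2.png

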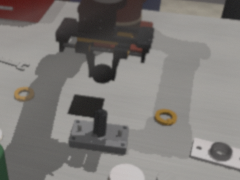

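```bash
python3 -m inch '.04 -.02 0 0 0 0;.08 -.04 0 0 0 0;.113 -.059 .04 0 0 0;.113 -.059 .08 0 0 0;.113 -.059 .13 0 0 0'
python3 -m inch '0 0 0 0 0 0;0 0 0 0 0 0;0 0 0 0 0 0;0 0 0 0 0 0'
python3 -c "
from h import *
go(.45,-.02,.0075,90)"
```

```text
time_s: 5.2
eef_pos: [0.4501, -0.0207, 0.0811]
ee_rot: [-0.004, 3.139, 0.004]
contact_force: [1.4, 1.1, -1.3]
width: 0.0398
time_s: 5.53
eef_pos: [0.4535, -0.0194, 0.0838]
ee_rot: [-0.008, 3.139, 0.0]
contact_force: [-0.8, -0.2, -0.4]
width: 0.0396
 shift [ 0.0037 -0.0006  0.0763] turn_z 0.3 jaw now 90.3 tilt 0.17 F [-0.8 -0.2 -0.4] w 0.0396 t 5.5 pos [ 0.4535 -0.0194  0.0838]
```

```bash
python3 -m inch '.003 0 .03 0 0 0;.003 0 .06 0 0 0;.003 0 .07 0 0 0;.003 0 .075 0 0 0;.003 0 .075 0 0 0'
python3 -c "
from h import *
go(.45,-.02,.0075,90)"
```

```text
time_s: 5.95
eef_pos: [0.4492, -0.0197, 0.0072]
ee_rot: [-0.008, 3.142, -0.0]
contact_force: [-0.2, -0.7, -0.0]
width: 0.0397
 shift [-0.0008 -0.0003 -0.0003] turn_z 0.3 jaw now 90.3 tilt 0.02 F [-0.2 -0.7 -0. ] w 0.0397 t 6.0 pos [ 0.4492 -0.0197  0.0072]
```

```bash
python3 -m inch '0 0 0 0 0 0;0 0 .0005 0 0 0;0 0 .0005 0 0 0;0 0 .0005 0 0 0;0 0 .0005 0 0 0' 0.07
python3 -m inch '0 0 0 0 0 0;0 0 0 0 0 0;0 0 0 0 0 0;0 0 -.04 0 0 0;0 0 -.08 0 0 0'
python3 -m inch '0 0 -.04 0 0 0;0 0 -.08 0 0 0;0 0 -.12 0 0 0;0 .04 -.12 0 0 0;0 .08 -.12 0 0 0' .087
python3 -m inch '0 .1 0 0 0 0;0 .1 0 0 0 0;0 .1 0 0 0 0;0 .14 0 0 0 0;0 .16 0 0 0 0'
python3 -c "
from h import *
t=grab_frame('top');s=grab_frame('scene')
cv2.imwrite('pics/v3.png',np.hstack([crop(t,300,215,100,4),crop(s,348,210,100,4)])[...,::-1])
go(.544,.333,.12,-7)"
```

```text
time_s: 6.37
eef_pos: [0.4488, -0.0197, 0.0066]
ee_rot: [-0.007, 3.141, 0.001]
contact_force: [0.8, -0.6, -0.9]
width: 0.0649
time_s: 6.78
eef_pos: [0.4463, -0.0206, 0.0853]
ee_rot: [0.006, -3.136, 0.005]
contact_force: [2.4, 1.2, 1.0]
width: 0.0699
time_s: 7.2
eef_pos: [0.4498, 0.0601, 0.2092]
ee_rot: [0.001, 3.136, 0.005]
contact_force: [0.5, 1.2, -0.3]
width: 0.0861
time_s: 7.62
eef_pos: [0.4464, 0.2242, 0.2059]
ee_rot: [0.012, -3.141, -0.001]
contact_force: [-0.9, 0.7, -0.4]
width: 0.0873
 shift [-0.0989  0.1078  0.0855] turn_z -82.4 jaw now 90.6 tilt 0.04 F [-0.4  0.4 -0.3] w 0.0866 t 7.7 pos [0.4463 0.2242 0.2056]
```

View pics/v3.png

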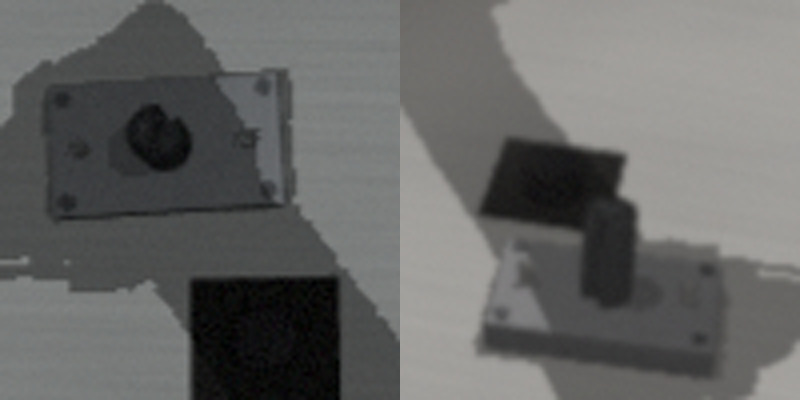

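```bash
python3 -m inch '-.033 .036 0 0 0 7;-.066 .072 0 0 0 14;-.099 .108 0 0 0 21;-.099 .108 0 0 0 28;-.099 .108 0 0 0 34'
python3 -m inch '0 0 0 0 0 7;0 0 0 0 0 14;0 0 0 0 0 21;0 0 0 0 0 28;0 0 0 0 0 34'
python3 -m inch '0 0 0 0 0 7;0 0 0 0 0 14;0 0 0 0 0 21;0 0 0 0 0 28;0 0 0 0 0 29.6'
python3 -m inch '0 0 0 0 0 0;0 0 0 0 0 0;0 0 0 0 0 0'
python3 -c "
from h import *
print(read_state()['qpos'].round(2))
go(.544,.333,.0125,-7)
t=np.mean([grab_frame('top').astype(float) for _ in range(4)],0).astype('uint8')
s=np.mean([grab_frame('scene').astype(float) for _ in range(4)],0).astype('uint8');np.savez('f1.npz',t=t,s=s)
a=crop(t,290,200,44,8).astype(float);b=crop(s,348,215,44,8).astype(float)
d=np.hstack([a,b]);cv2.imwrite('pics/key.png',np.clip(d*2.5,0,255).astype('uint8')[...,::-1])"
```

```text
time_s: 8.13
eef_pos: [0.5474, 0.3314, 0.2046]
ee_rot: [0.918, 3.004, -0.002]
contact_force: [-1.4, 0.2, -0.4]
width: 0.0871
time_s: 8.55
eef_pos: [0.5461, 0.3274, 0.206]
ee_rot: [1.76, 2.602, -0.001]
contact_force: [0.1, -0.4, -0.0]
width: 0.0873
time_s: 8.97
eef_pos: [0.5461, 0.3275, 0.206]
ee_rot: [2.367, 2.064, -0.001]
contact_force: [-1.0, -0.5, -0.2]
width: 0.087
time_s: 9.22
eef_pos: [0.546, 0.3281, 0.2061]
ee_rot: [2.358, 2.076, -0.0]
contact_force: [-0.3, 0.1, 0.1]
width: 0.0871
[-1.04  0.34  0.56  1.54 -0.19  1.31 -0.59]
 shift [ 0.0046 -0.0026  0.1936] turn_z -0.3 jaw now -7.3 tilt 0.02 F [-0.3  0.1  0.1] w 0.0871 t 9.2 pos [0.546  0.3281 0.2061]
```

View pics/key.png

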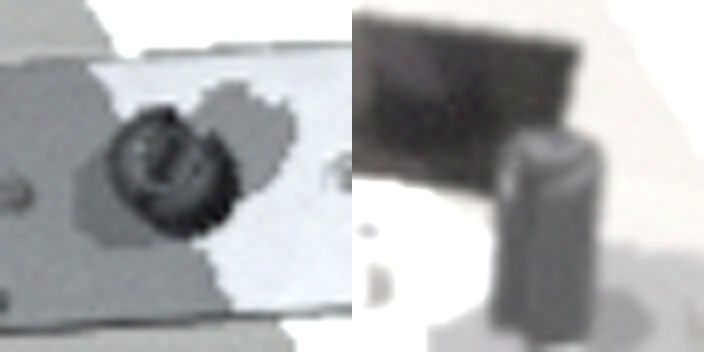

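```bash
python3 -m inch '.005 -.003 .04 0 0 0;.005 -.003 .08 0 0 0;.005 -.003 .12 0 0 0;.005 -.003 .16 0 0 0;.005 -.003 .17 0 0 0'
python3 -m inch '0 0 .015 0 0 0;0 0 .025 0 0 0;0 0 .025 0 0 0;0 0 .025 0 0 0;0 0 .025 0 0 0'
cat > fit.py <<'E'
from h import *
f=np.load('f1.npz');t=f['t'];g=cv2.cvtColor(t,cv2.COLOR_RGB2GRAY).astype(float)
K=6;u0,v0,W=268,178,44
G=g[v0:v0+W,u0:u0+W]
def sect(th):
    h=np.arcsin(5.25/16);a=np.linspace(h,2*np.pi-h,60);p=np.c_[16*np.cos(a),16*np.sin(a)]
    p=np.vstack([p,[10,-5.25],[10,5.25]])/1000;c,s=np.cos(th),np.sin(th);return p@np.array([[c,s],[-s,c]])
def mask(x,y,th):
    m=np.zeros((W*K,W*K),'uint8');q=sect(th)
    for z in np.arange(.025,.0895,.004):
        P=proj('top',np.c_[q+[x,y],np.full(len(q),z)]);cv2.fillPoly(m,[np.round(((P-[u0,v0])+.5)*K).astype(int)],1)
    return cv2.resize(m.astype('f4'),(W,W),interpolation=cv2.INTER_AREA)
yy,xx=np.mgrid[:W,:W];roi=(abs(xx-21)<10)&(abs(yy-21)<10)
dark=np.clip((48-G)/20,0,1)
def cost(p): return np.abs(mask(*p)-dark)[roi].sum()
best=min(((cost((x,y,np.radians(a))),x,y,a) for x in np.arange(.562,.571,.0015) for y in np.arange(.036,.045,.0015) for a in range(-75,0,5)))
b=min(((cost((x,y,np.radians(a))),x,y,a) for x in best[1]+np.arange(-.0015,.002,.0005) for y in best[2]+np.arange(-.0015,.002,.0005) for a in best[3]+np.arange(-8,9,2)))
print(best,b);
for a in range(-80,20,10): print(a,round(min(cost((b[1]+dx,b[2]+dy,np.radians(a))) for dx in(-.001,0,.001) for dy in (-.001,0,.001)),1),end=' ')
E
python3 fit.py
python3 -c "
from h import *
go(.544,.333,.0105,-7)"
```

```text
time_s: 10.03
eef_pos: [0.5399, 0.3321, 0.0299]
ee_rot: [-2.358, -2.075, 0.014]
contact_force: [-2.1, -0.9, -0.8]
width: 0.0867
time_s: 10.45
eef_pos: [0.5445, 0.3346, 0.0128]
ee_rot: [2.359, 2.075, 0.003]
contact_force: [0.0, 0.6, 1.1]
width: 0.0867
 shift [-0.0016 -0.0003  0.0023] turn_z -0.3 jaw now -7.3 tilt 0.12 F [0.  0.6 1.1] w 0.0867 t 10.4 pos [0.5445 0.3346 0.0128]Traceback (most recent call last):
  File "fit.py", line 16, in <module>
    best=min(((cost((x,y,np.radians(a))),x,y,a) for x in np.arange(.562,.571,.0015) for y in np.arange(.036,.045,.0015) for a in range(-75,0,5)))
  File "fit.py", line 16, in <genexpr>
    best=min(((cost((x,y,np.radians(a))),x,y,a) for x in np.arange(.562,.571,.0015) for y in np.arange(.036,.045,.0015) for a in range(-75,0,5)))
               ~~~~^^^^^^^^^^^^^^^^^^^^^
  File "fit.py", line 15, in cost
    def cost(p): return np.abs(mask(*p)-dark)[roi].sum()
                               ~~~~^^^^
  File "fit.py", line 11, in mask
    P=proj('top',np.c_[q+[x,y],np.full(len(q),z)]);cv2.fillPoly(m,[np.round(((P-[u0,v0])+.5)*K).astype(int)],1)
  File "h.py", line 6, in proj
    c=camera_info(n);T=np.linalg.inv(c['world_from_camera']);p=np.atleast_2d(P)@T[:3,:3].T+T[:3,3]
ValueError: time passes only in moves, steps and waits
```

```bash
python3 -m inch '0 0 .002 0 0 0;0 0 .002 0 0 0;0 0 .002 0 0 0;0 0 .002 0 0 0;0 0 .002 0 0 0' .04 8
python3 -m inch '0 0 0 0 0 0;0 0 0 0 0 0;0 0 0 0 0 0;0 0 0 0 0 0;0 0 0 0 0 0' - 40
sed -i 's/^from scipy.optimize.*/_C={}\ndef cam(n):\n    if n not in _C: _C[n]=camera_info(n)\n    return _C[n]/; s/c=camera_info(n)/c=cam(n)/' h.py
python3 fit.py
python3 -c "
from h import *
go(.544,.333,.0105,-7)"
```

```text
time_s: 10.87
eef_pos: [0.5436, 0.3341, 0.0093]
ee_rot: [2.359, 2.075, 0.0]
contact_force: [-0.5, 0.5, 0.6]
width: 0.0613
time_s: 11.28
eef_pos: [0.5436, 0.334, 0.0092]
ee_rot: [2.359, 2.075, 0.0]
contact_force: [-0.9, 0.2, 1.2]
width: 0.0495
(np.float64(47.53333338052034), np.float64(0.5664999999999999), np.float64(0.042), -25) (np.float64(47.01111111566425), np.float64(0.566), np.float64(0.042), np.int64(-29))
-80 59.0 -70 58.2 -60 56.7 -50 55.0 -40 51.6 -30 47.6 -20 48.6 -10 54.5 0 57.2 10 59.6  shift [-0.0009  0.0005 -0.0013] turn_z -0.3 jaw now -7.3 tilt 0.01 F [-0.9  0.2  1.2] w 0.0495 t 11.3 pos [0.5436 0.334  0.0092]
```

```bash
python3 -m inch '0 0 -.01 0 0 0;0 0 -.04 0 0 0;0 0 -.08 0 0 0;0 0 -.12 0 0 0;0 0 -.15 0 0 0'
python3 -m inch '0 0 0 0 0 -4;0 0 0 0 0 -8;0 0 0 0 0 -11;0 0 0 0 0 -11;0 0 0 0 0 -11'
python3 - <<'E'
from h import *
def edge(t,us,v0,v1):
    g=cv2.GaussianBlur(cv2.cvtColor(t,cv2.COLOR_RGB2GRAY).astype('f4'),(0,0),.7);pts=[]
    for u in us:
        c=g[v0:v1,u];k=np.argmin(c[1:-1])+1;d=c[k-1]-2*c[k]+c[k+1];pts.append((u,v0+k+.5*(c[k-1]-c[k+1])/d))
    return np.array(pts)
for fn in('f0.npz','f1.npz'):
    t=np.load(fn)['t']
    for nm,us,v0,v1,z in(("low",range(268,320,2),214,224,.025),("up",range(268,312,2),178,190,.025)):
        p=edge(t,us,v0,v1);W=np.array([plane('top',q,z) for q in p])
        c=np.polyfit(W[:,1],W[:,0],1);r=W[:,0]-np.polyval(c,W[:,1]);ok=abs(r)<1.5*np.median(abs(r))+1e-4;c=np.polyfit(W[ok,1],W[ok,0],1)
        print(fn,nm,"yaw",-np.degrees(np.arctan(c[0])).round(2),"x at y=.041",np.polyval(c,.041).round(4),ok.sum(),r[ok].std().round(5))
go(.566,.0415,.16,4)
print(proj('top',[[.5435,.334,.15]]),proj('scene',[[.5435,.334,.15]]))
t=grab_frame('top');s=grab_frame('scene');cv2.imwrite('pics/bp.png',s[120:300,330:570,::-1])
E
```

```text
time_s: 11.7
eef_pos: [0.5439, 0.3339, 0.1627]
ee_rot: [2.359, 2.074, 0.003]
contact_force: [0.1, 0.2, -3.9]
width: 0.0491
time_s: 12.12
eef_pos: [0.5433, 0.3338, 0.1592]
ee_rot: [-2.151, -2.289, 0.001]
contact_force: [-0.1, 0.7, -2.4]
width: 0.0493
f0.npz low yaw 4.19 x at y=.041 0.5272 18 0.00035
f0.npz up yaw -2.68 x at y=.041 0.5995 16 0.00275
f1.npz low yaw 4.33 x at y=.041 0.5269 24 0.00081
f1.npz up yaw 6.72 x at y=.041 0.6048 17 0.00169
 shift [-0.2931  0.0046 -0.0007] turn_z -0.4 jaw now 3.6 tilt 0.03 F [-0.1  0.7 -2.4] w 0.0493 t 12.1 pos [0.5433 0.3338 0.1592]
[[143.78134442 203.73448108]] [[486.41036703 206.63445006]]
```

View pics/bp.png

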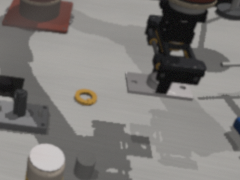

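```bash
python3 -m inch '-.035 .001 0 0 0 -.3;-.07 .002 0 0 0 -.3;-.105 .003 0 0 0 -.3;-.14 .003 0 0 0 -.3;-.147 .003 0 0 0 -.3'
python3 -m inch '-.035 .001 0 0 0 0;-.07 .002 0 0 0 0;-.105 .002 0 0 0 0;-.14 .002 0 0 0 0;-.146 .002 0 0 0 0'
python3 -m inch '0 0 0 0 0 0;0 0 0 0 0 0;0 0 0 0 0 0'
python3 -c "
from h import *
go(.566,.041,.112,4.2)"
```

```text
time_s: 12.63
eef_pos: [0.5568, 0.1796, 0.1594]
ee_rot: [2.152, 2.286, -0.003]
contact_force: [0.7, -0.6, -2.8]
width: 0.049
time_s: 13.05
eef_pos: [0.5681, 0.0342, 0.1596]
ee_rot: [2.152, 2.285, -0.002]
contact_force: [0.1, -1.9, -2.3]
width: 0.0491
time_s: 13.3
eef_pos: [0.5679, 0.0434, 0.159]
ee_rot: [-2.142, -2.297, -0.0]
contact_force: [-0.1, 1.0, -3.7]
width: 0.0497
 shift [-0.0022 -0.0021  0.047 ] turn_z -0.2 jaw now 4.0 tilt 0.03 F [-0.1  1.  -3.7] w 0.0497 t 13.3 pos [0.5679 0.0434 0.159 ]
```

```bash
python3 -m inch '-.002 -.002 0 0 0 0;-.002 -.002 0 0 0 0;-.002 -.002 .02 0 0 0;-.002 -.002 .045 0 0 0;-.002 -.002 .045 0 0 0'
python3 -m inch '0 0 0 0 0 0;0 0 0 0 0 0;0 0 0 0 0 0;0 0 0 0 0 0'
python3 -c "
from h import *
go(.566,.041,.09,4.2)"
```

```text
time_s: 13.72
eef_pos: [0.5634, 0.0405, 0.1102]
ee_rot: [-2.14, -2.296, 0.008]
contact_force: [-2.6, -0.1, -3.4]
width: 0.0498
time_s: 14.05
eef_pos: [0.5669, 0.04, 0.1154]
ee_rot: [2.143, 2.296, 0.003]
contact_force: [-0.2, -0.0, -2.6]
width: 0.0492
 shift [ 0.001  -0.0009  0.0254] turn_z -0.2 jaw now 4.0 tilt 0.11 F [-0.2 -0.  -2.6] w 0.0492 t 14.1 pos [0.5669 0.04   0.1154]
```

```bash
python3 -m inch '.0005 -.0005 .005 0 0 0;.0005 -.0005 .01 0 0 0;.0005 -.0005 .015 0 0 0;.0005 -.0005 .015 0 0 0;.0005 -.0005 .015 0 0 0'
python3 -m inch '0 0 .003 0 0 0;0 0 .006 0 0 0;0 0 .009 0 0 0;0 0 .009 0 0 0;0 0 .009 0 0 0'
python3 -c "
from h import *
go(.566,.041,.06,4.2)
s=grab_frame('scene');cv2.imwrite('pics/bp2.png',crop(s,350,210,90,6)[...,::-1])"
```

```text
time_s: 14.47
eef_pos: [0.5653, 0.0402, 0.0986]
ee_rot: [-2.143, -2.297, 0.001]
contact_force: [0.1, 0.1, -2.8]
width: 0.0495
time_s: 14.88
eef_pos: [0.5657, 0.0408, 0.0899]
ee_rot: [-2.143, -2.297, -0.0]
contact_force: [1.1, 1.7, -4.6]
width: 0.0496
 shift [0.0002 0.0003 0.0299] turn_z -0.2 jaw now 4.0 tilt 0.01 F [ 1.1  1.7 -4.6] w 0.0496 t 14.9 pos [0.5657 0.0408 0.0899]
```

```bash
python3 -m inch '0 0 .007 0 0 0;0 0 .014 0 0 0;0 0 .021 0 0 0;0 0 .028 0 0 0;0 0 .033 0 0 0'
python3 -m inch '0 0 0 0 0 0;0 0 0 0 0 0;0 0 .003 0 0 0;0 0 .006 0 0 0;0 0 .006 0 0 0'
python3 -m inch '0 0 .001 0 0 0;0 0 .002 0 0 0;0 0 .003 0 0 0;0 0 .003 0 0 0'
python3 -c "
from h import *
go(.566,.041,.04,4.2)
s=grab_frame('scene');cv2.imwrite('pics/bp2.png',crop(s,350,225,90,6)[...,::-1])"
```

```text
time_s: 15.35
eef_pos: [0.5657, 0.0408, 0.0562]
ee_rot: [-2.143, -2.297, -0.0]
contact_force: [3.4, 3.8, -1.4]
width: 0.0495
time_s: 15.77
eef_pos: [0.5658, 0.0407, 0.0505]
ee_rot: [2.143, 2.297, 0.0]
contact_force: [3.6, 5.4, -4.4]
width: 0.0497
time_s: 16.1
eef_pos: [0.566, 0.0407, 0.0479]
ee_rot: [2.143, 2.297, 0.001]
contact_force: [3.6, 4.9, -2.5]
width: 0.0497
 shift [0.0003 0.0001 0.0079] turn_z -0.2 jaw now 4.0 tilt 0.04 F [ 3.6  4.9 -2.5] w 0.0497 t 16.1 pos [0.566  0.0407 0.0479]
```

View pics/bp2.png

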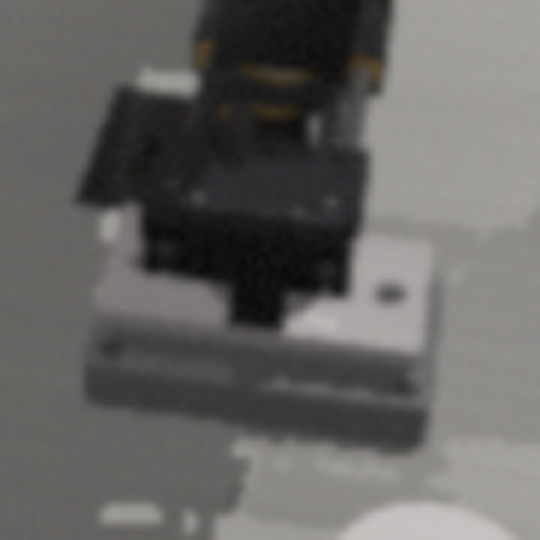

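```bash
python3 -m inch '.0006 .0005 0 0 0 0;.0012 .001 0 0 0 0;.0012 .001 0 0 0 0;.0012 .001 0 0 0 0'
python3 -m inch '0 0 .002 0 0 0;0 0 .004 0 0 0;0 0 .005 0 0 0;0 0 .005 0 0 0;0 0 .005 0 0 0'
python3 -c "
from h import *
go(.566,.041,.034,4.2)"
```

```text
time_s: 16.48
eef_pos: [0.5661, 0.041, 0.0477]
ee_rot: [-2.144, -2.296, 0.002]
contact_force: [1.5, 0.7, -2.6]
width: 0.0494
time_s: 16.9
eef_pos: [0.5662, 0.0414, 0.0429]
ee_rot: [-2.143, -2.296, 0.001]
contact_force: [0.4, 0.7, -2.5]
width: 0.0492
 shift [-0.0003 -0.0002  0.0089] turn_z -0.2 jaw now 4.0 tilt 0.04 F [ 0.4  0.7 -2.5] w 0.0492 t 16.9 pos [0.5662 0.0414 0.0429]
```

Forces cleared and the pins are entering the holes, so I'll go on down.

```bash
python3 -m inch '0 0 .002 0 0 0;0 0 .004 0 0 0;0 0 .006 0 0 0;0 0 .0075 0 0 0;0 0 .0075 0 0 0'
python3 -m inch '0 0 .0005 0 0 0;0 0 .001 0 0 0;0 0 .001 0 0 0'
python3 -c "
from h import *
go(.566,.041,.034,4.2)"
```

```text
time_s: 17.32
eef_pos: [0.5662, 0.0416, 0.0351]
ee_rot: [-2.143, -2.297, 0.001]
contact_force: [0.5, -0.5, -3.3]
width: 0.0493
time_s: 17.57
eef_pos: [0.5665, 0.0416, 0.0346]
ee_rot: [-2.143, -2.297, 0.0]
contact_force: [-0.5, -0.3, -2.9]
width: 0.0493
 shift [-0.0005 -0.0005  0.0006] turn_z -0.2 jaw now 4.0 tilt 0.01 F [-0.5 -0.3 -2.9] w 0.0493 t 17.6 pos [0.5665 0.0416 0.0346]
```

```bash
python3 -m inch '0 0 0 0 0 0;0 0 0 0 0 0;0 0 0 0 0 0;0 0 0 0 0 0;0 0 0 0 0 0' .087
python3 -m inch '0 0 -.01 0 0 0;0 0 -.04 0 0 0;0 0 -.08 0 0 0;0 0 -.12 0 0 0;0 0 -.14 0 0 0'
python3 -m inch '0 0 0 0 0 -7;.03 -.025 0 0 0 -14;.06 -.05 0 0 0 -21;.09 -.075 0 0 0 -28;.12 -.1 0 0 0 -35'
python3 -m inch '0 0 0 0 0 -7;0 0 0 0 0 -14;0 0 0 0 0 -21;0 0 0 0 0 -21;0 0 0 0 0 -21'
python3 - <<'E'
from h import *
t=np.mean([grab_frame('top').astype(float) for _ in range(6)],0).astype('uint8')
s=np.mean([grab_frame('scene').astype(float) for _ in range(4)],0).astype('uint8');np.savez('f2.npz',t=t,s=s)
a=crop(t,290,200,44,8).astype(float);b=crop(s,348,215,44,8).astype(float)
cv2.imwrite('pics/key2.png',np.clip(np.hstack([a,b])*2.2,0,255).astype('uint8')[...,::-1])
for n,i in(("top",t),("scene",s)):
    k,l,st,ce=cv2.connectedComponentsWithStats(brass(i))
    for j in range(1,k):
        if 60<st[j,4]<500 and st[j,1]>150: print(n,st[j],ce[j].round(2),plane(n,ce[j],.008).round(4))
go(.4395,.198,.1,60); print(read_state()['qpos'].round(2))
E
```

```text
time_s: 17.98
eef_pos: [0.5667, 0.0416, 0.0348]
ee_rot: [2.143, 2.297, 0.001]
contact_force: [0.5, -0.0, 0.1]
width: 0.0753
time_s: 18.4
eef_pos: [0.5682, 0.0411, 0.1801]
ee_rot: [2.142, 2.294, 0.007]
contact_force: [0.5, 0.4, 0.7]
width: 0.0865
time_s: 18.82
eef_pos: [0.4574, 0.155, 0.1755]
ee_rot: [1.346, 2.838, 0.001]
contact_force: [0.2, 1.9, -0.4]
width: 0.0871
time_s: 19.23
eef_pos: [0.4586, 0.1542, 0.1752]
ee_rot: [0.821, 3.032, 0.001]
contact_force: [-0.1, 0.8, -0.1]
width: 0.0871
top [436 185  25  23 316] [448.06 195.84] [ 0.5858 -0.3358  0.008 ]
top [383 243  24  25 299] [394.61 255.29] [ 0.4415 -0.2071  0.008 ]
scene [265 188  18  11  78] [273.58 193.09] [ 0.4432 -0.2043  0.008 ]
scene [405 209  22  16 209] [415.49 216.79] [0.4437 0.1999 0.008 ]
scene [200 210  21  15 178] [209.71 217.23] [ 0.5887 -0.3325  0.008 ]
 shift [0.0383 0.0283 0.0746] turn_z -0.1 jaw now 59.9 tilt 0.01 F [ 0.4  0.5 -0.5] w 0.0872 t 19.7 pos [0.4585 0.1543 0.1746]
[-0.89  0.01  0.49  1.94 -0.01  1.19  0.64]
```

View pics/key2.png

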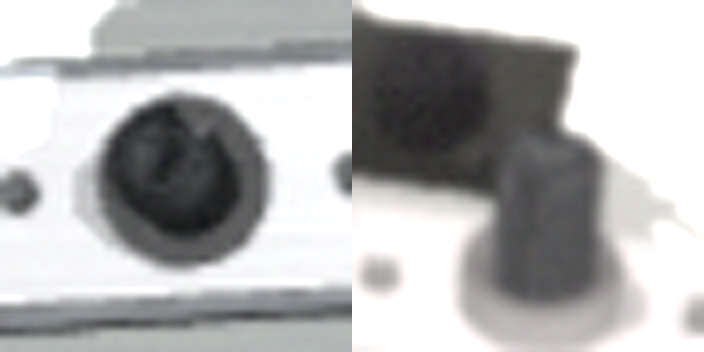

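```bash
sed -e "s/f1.npz/f2.npz/; s/np.arange(.025,.0895/np.arange(.041,.0895/; s/(48-G)\/20/(38-G)\/10/; s/abs(xx-21)<10)&(abs(yy-21)<10)/(xx-22.5)**2+(yy-22.5)**2<81)/" fit.py > fit2.py; sed -i "s/roi=((xx/roi=((xx/" fit2.py
cat >> fit2.py <<'E'
print(); print(G[12:34,11:34].astype(int))
E
python3 fit2.py; python3 - <<'E'
from h import *
for fn,c in(('f2.npz',(448.06,195.84)),('f0.npz',(225.23,253.35))):
    t=np.load(fn)['t'];m=brass(t).astype(float)
    P=plane("top",c,.010);th=np.radians(np.arange(-30,91,5));v=[]
    for a in th:
        r=np.array([.012,.013,.014]);q=proj("top",P+np.c_[np.cos(a)*r,np.sin(a)*r,0*r])
        v.append(cv2.remap(m,q[:,0].astype('f4'),q[:,1].astype('f4'),cv2.INTER_LINEAR).mean())
    v=np.array(v);print(np.degrees((th*v).sum()/v.sum()).round(1),np.c_[np.degrees(th),v].astype(int)[v>30].tolist())
E
```

```text
(np.float64(16.500000219792128), np.float64(0.565), np.float64(0.0405), -25) (np.float64(13.855555490776897), np.float64(0.5654999999999999), np.float64(0.041), np.int64(-27))
-80 26.4 -70 25.7 -60 24.3 -50 22.9 -40 20.9 -30 15.6 -20 16.4 -10 21.4 0 25.0 10 25.9 
[[115 115 115 116 116 116 117  96  71  59  52  51  55  56  63  72  95 111
  116 116 116 115 116]
 [115 116 115 116 116  91  65  47  30  23  22  38  41  43  42  44  55  70
  107 116 117 117 118]
 [114 113 114 114  95  57  27  21  21  19  18  31  41  44  41  44  43  46
   69 108 117 118 118]
 [113 115 115  88  52  28  22  24  27  21  18  19  34  42  48  44  41  43
   47  70 109 118 119]
 [114 114  97  56  26  25  27  32  31  25  24  27  26  44  45  32  37  42
   44  47  80 111 118]
 [115 101  65  30  25  28  30  28  26  23  19  24  28  30  30  22  30  43
   43  43  50  79 110]
 [113  91  52  24  25  30  37  34  29  22  18  20  27  30  24  23  20  37
   41  42  43  72 108]
 [100  71  36  21  25  30  37  34  29  19  15  19  28  32  29  24  18  26
   42  44  42  50 102]
 [ 90  61  32  24  25  28  34  30  25  14  18  25  29  26  2
[... 805 characters left out ...]
99 115]
 [111  96  89  70  48  40  41  42  42  34  29  23  24  26  35  38  43  43
   43  45  80 108 113]
 [113 111  96  86  70  48  42  41  42  41  40  38  38  38  41  42  42  46
   44  65 100 112 113]
 [112 113 110 107  92  76  58  46  43  42  43  42  41  44  43  44  46  55
   81 103 112 113 114]
 [113 114 113 113 110 109  92  76  60  47  43  42  44  45  43  55  70  99
  109 113 115 114 115]
 [114 114 114 114 114 114 112 107  92  83  75  72  73  83 100 105 107 111
  114 113 112 114 114]]
34.3 [[14, 113], [20, 215], [25, 232], [29, 230], [35, 249], [40, 255], [45, 231], [50, 170], [55, 77]]
29.7 [[10, 85], [14, 171], [20, 204], [25, 231], [29, 255], [35, 241], [40, 209], [45, 148], [50, 63]]
```

```bash
python3 -m inch '.038 .029 .03 0 0 0;.038 .029 .06 0 0 0;.038 .029 .10 0 0 0;.038 .029 .135 0 0 0;.038 .029 .15 0 0 0'
python3 -m inch '0 0 0 0 0 0;0 0 0 0 0 0;0 0 0 0 0 0;0 0 0 0 0 0;0 0 0 0 0 0'
python3 -c "
from h import *
go(.4395,.1985,.0025,60)"
```

```text
time_s: 20.15
eef_pos: [0.4376, 0.1974, 0.0205]
ee_rot: [-0.812, -3.032, 0.007]
contact_force: [-1.2, -0.8, 0.5]
width: 0.0869
time_s: 20.57
eef_pos: [0.4411, 0.1992, 0.0261]
ee_rot: [0.814, 3.033, 0.004]
contact_force: [0.4, 0.8, 0.2]
width: 0.0868
 shift [ 0.0011 -0.0014  0.0236] turn_z -0.0 jaw now 60.0 tilt 0.16 F [0.4 0.8 0.2] w 0.0868 t 20.6 pos [0.4411 0.1992 0.0261]
```

```bash
python3 -m inch '.001 -.001 .01 0 0 0;.001 -.001 .02 0 0 0;.001 -.001 .023 0 0 0;.001 -.001 .023 0 0 0;.001 -.001 .023 0 0 0'
python3 -m inch '0 0 0 0 0 0;0 0 0 0 0 0;0 0 0 0 0 0;0 0 0 0 0 0;0 0 0 0 0 0' .05 6
python3 -m inch '0 0 0 0 0 0;0 0 0 0 0 0;0 0 0 0 0 0' 
python3 -m inch '0 0 0 0 0 0;0 0 0 0 0 0;0 0 0 0 0 0;0 0 0 0 0 0;0 0 0 0 0 0' .087
python3 -m inch '0 0 0 0 0 7;0 0 0 0 0 14;0 0 0 0 0 21;0 0 0 0 0 28;0 0 0 0 0 35'
python3 -m inch '0 0 0 0 0 7;0 0 0 0 0 14;0 0 0 0 0 21;0 0 0 0 0 28;0 0 0 0 0 35'
python3 -m inch '0 0 0 0 0 7;0 0 0 0 0 14;0 0 0 0 0 20;0 0 0 0 0 20;0 0 0 0 0 20'
python3 -m inch '0 0 0 0 0 0;0 0 0 0 0 0;0 0 0 0 0 0;0 0 0 0 0 0;0 0 0 0 0 0' .05 6
python3 -m inch '0 0 0 0 0 0;0 0 0 0 0 0;0 0 0 0 0 0;0 0 0 0 0 0;0 0 0 0 0 0' - 40
python3 -c "
from h import *
go(.4395,.1985,.0025,-30)"
```

```text
time_s: 20.98
eef_pos: [0.4384, 0.1978, 0.001]
ee_rot: [-0.814, -3.034, 0.001]
contact_force: [-0.7, -0.4, 0.0]
width: 0.0869
time_s: 21.4
eef_pos: [0.4387, 0.1982, 0.0016]
ee_rot: [0.814, 3.034, 0.0]
contact_force: [1.2, -1.1, 0.2]
width: 0.0617
time_s: 21.65
eef_pos: [0.4387, 0.1982, 0.0016]
ee_rot: [0.814, 3.034, 0.0]
contact_force: [-0.7, 0.5, -0.7]
width: 0.0581
time_s: 22.07
eef_pos: [0.4387, 0.1981, 0.0016]
ee_rot: [0.814, 3.034, -0.0]
contact_force: [-0.4, 0.4, 0.0]
width: 0.0823
time_s: 22.48
eef_pos: [0.4387, 0.1981, 0.0016]
ee_rot: [-1.697, -2.644, -0.0]
contact_force: [-0.5, 0.1, 0.4]
width: 0.0872
time_s: 22.9
eef_pos: [0.4387, 0.1982, 0.0017]
ee_rot: [-2.413, -2.011, -0.0]
contact_force: [-0.9, -0.2, -0.2]
width: 0.0868
time_s: 23.32
eef_pos: [0.4387, 0.1982, 0.0016]
ee_rot: [2.718, 1.575, -0.0]
contact_force: [0.4, 0.3, -0.1]
width: 0.0871
time_s: 23.73
eef_pos: [0.4387, 0.1981, 0.0016]
ee_rot: [-2.721, -1.571, -0.0]
contact_force: [0.1, -0.7, -0.1]
width: 0.0613
time_s: 24.15
eef_pos: [0.4388, 0.1981, 0.0016]
ee_rot: [2.721, 1.57, -0.0]
contact_force: [-0.4, 0.1, -1.2]
width: 0.0571
 shift [ 0.0007  0.0004 -0.0009] turn_z -0.0 jaw now -30.0 tilt 0.01 F [-0.4  0.1 -1.2] w 0.0571 t 24.1 pos [0.4388 0.1981 0.0016]
```

```bash
python3 -m inch '0 0 -.01 0 0 0;0 0 -.04 0 0 0;0 0 -.08 0 0 0;0 0 -.12 0 0 6;0 0 -.13 0 0 12'
python3 -m inch '0 0 0 0 0 7;0 0 0 0 0 14;0 0 0 0 0 21;0 0 0 0 0 28;0 0 0 0 0 35'
python3 -m inch '0 0 0 0 0 7;0 0 0 0 0 10;0 0 0 0 0 10;0 0 0 0 0 10'
python3 -c "
from h import *
go(.5665,.0416,.125,-87)"
```

```text
time_s: 24.57
eef_pos: [0.4413, 0.1987, 0.1374]
ee_rot: [-2.872, -1.267, -0.01]
contact_force: [2.0, 1.0, -0.7]
width: 0.0573
time_s: 24.98
eef_pos: [0.4386, 0.1979, 0.1321]
ee_rot: [-3.122, -0.345, 0.0]
contact_force: [0.1, 0.1, -1.6]
width: 0.0572
time_s: 25.32
eef_pos: [0.4386, 0.198, 0.1319]
ee_rot: [-3.14, -0.084, 0.0]
contact_force: [0.2, 0.4, -1.8]
width: 0.0573
 shift [0.1193 0.1631 0.0069] turn_z 0.1 jaw now -86.9 tilt 0.01 F [ 0.2  0.4 -1.8] w 0.0573 t 25.3 pos [0.4386 0.198  0.1319]
```

```bash
python3 -m inch '.024 .033 0 0 0 0;.048 .066 0 0 0 0;.072 .1 0 0 0 0;.096 .133 0 0 0 0;.119 .163 0 0 0 0'
python3 -m inch '0 0 0 0 0 0;0 0 0 0 0 0;0 0 0 0 0 0;0 0 0 0 0 0;0 0 0 0 0 0'
python3 -c "
from h import *
go(.5665,.0416,.1,-87)
s=grab_frame('scene');cv2.imwrite('pics/sp1.png',crop(s,350,205,60,8)[...,::-1])"
```

```text
time_s: 25.73
eef_pos: [0.567, 0.0396, 0.1319]
ee_rot: [3.14, 0.086, 0.0]
contact_force: [0.9, 1.0, -1.8]
width: 0.0573
time_s: 26.15
eef_pos: [0.5654, 0.0433, 0.1316]
ee_rot: [-3.139, -0.086, 0.001]
contact_force: [-0.3, 0.5, -0.4]
width: 0.0573
 shift [0.001  0.0018 0.0316] turn_z 0.1 jaw now -86.9 tilt 0.06 F [-0.3  0.5 -0.4] w 0.0573 t 26.1 pos [0.5654 0.0433 0.1316]
```

View pics/sp1.png

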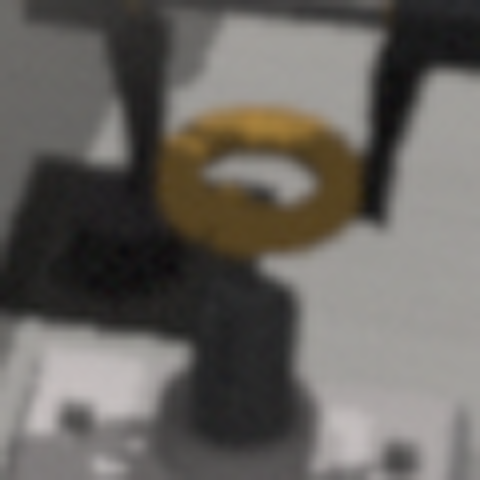

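```bash
python3 -m inch '.0005 .001 .01 0 0 0;.0005 .001 .02 0 0 0;.0005 .001 .025 0 0 0;.0005 .001 .028 0 0 0;.0005 .001 .028 0 0 0'
python3 -m inch '0 0 0 0 0 0;0 0 0 0 0 0;0 0 0 0 0 0;0 0 0 0 0 0;0 0 0 0 0 0'
python3 -c "
from h import *
go(.5665,.0416,.093,-87)"
```

```text
time_s: 26.62
eef_pos: [0.5658, 0.0405, 0.1025]
ee_rot: [3.14, 0.081, -0.003]
contact_force: [-0.6, -0.7, -2.4]
width: 0.0575
time_s: 27.03
eef_pos: [0.5667, 0.0406, 0.1038]
ee_rot: [-3.14, -0.081, -0.001]
contact_force: [-0.1, -0.5, -0.8]
width: 0.0571
 shift [-0.0001 -0.001   0.0108] turn_z -0.0 jaw now -87.0 tilt 0.02 F [-0.1 -0.5 -0.8] w 0.0571 t 27.0 pos [0.5667 0.0406 0.1038]
```

```bash
python3 -m inch '0 -.001 .004 0 0 0;0 -.001 .008 0 0 0;0 -.001 .011 0 0 0;0 -.001 .011 0 0 0;0 -.001 .011 0 0 0'
python3 -m inch '0 0 .001 0 0 0;0 0 .002 0 0 0;0 0 .003 0 0 0;0 0 .003 0 0 0'
python3 -m inch '0 0 .001 0 0 0;0 0 .002 0 0 0;0 0 .003 0 0 0;0 0 .003 0 0 0'
python3 -c "
from h import *
go(.5665,.0416,.08,-87)"
```

```text
time_s: 27.45
eef_pos: [0.5662, 0.0414, 0.0922]
ee_rot: [3.14, 0.081, -0.001]
contact_force: [0.8, -0.2, -1.6]
width: 0.0573
time_s: 27.78
eef_pos: [0.5664, 0.0415, 0.0895]
ee_rot: [3.14, 0.081, -0.0]
contact_force: [0.0, -0.3, -1.4]
width: 0.0571
time_s: 28.12
eef_pos: [0.5664, 0.0416, 0.0864]
ee_rot: [3.14, 0.081, -0.0]
contact_force: [-0.2, 0.4, -1.2]
width: 0.0576
 shift [ 0.0001 -0.      0.0064] turn_z -0.0 jaw now -87.0 tilt 0.02 F [-0.2  0.4 -1.2] w 0.0576 t 28.1 pos [0.5664 0.0416 0.0864]
```

```bash
python3 -m inch '0 0 .005 0 0 0;0 0 .01 0 0 0;0 0 .015 0 0 0;0 0 .02 0 0 0;0 0 .02 0 0 0'
python3 -m inch '0 0 .004 0 0 0;0 0 .008 0 0 0;0 0 .012 0 0 0;0 0 .015 0 0 0;0 0 .015 0 0 0'
python3 -m inch '0 0 .001 0 0 0;0 0 .002 0 0 0;0 0 .002 0 0 0;0 0 .002 0 0 0'
python3 -c "
from h import *
go(.5665,.0416,.0486,-87);print(read_state()['torque'])"
```

```text
time_s: 28.53
eef_pos: [0.5657, 0.0415, 0.0653]
ee_rot: [3.14, 0.081, -0.003]
contact_force: [-0.1, 0.3, -1.1]
width: 0.0571
time_s: 28.95
eef_pos: [0.5661, 0.0415, 0.0509]
ee_rot: [3.14, 0.081, -0.002]
contact_force: [-0.0, 0.0, -1.5]
width: 0.0571
time_s: 29.28
eef_pos: [0.5665, 0.0415, 0.0497]
ee_rot: [-3.141, -0.081, -0.0]
contact_force: [-0.2, -0.3, -1.1]
width: 0.0575
 shift [-0.     -0.0001  0.0011] turn_z -0.0 jaw now -87.0 tilt 0.01 F [-0.2 -0.3 -1.1] w 0.0575 t 29.3 pos [0.5665 0.0415 0.0497]
[-0.07582148  0.13578079 -0.04116708]
```

```bash
python3 -m inch '0 0 .0005 0 0 0;0 0 .0005 0 0 0;0 0 .0005 0 0 0;0 0 .0005 0 0 0;0 0 .0005 0 0 0' .07
python3 -m inch '0 0 0 0 0 0;0 0 -.03 0 0 0;0 0 -.06 0 0 0;0 0 -.09 0 0 0;0 0 -.12 0 0 0'
python3 -m inch '0 0 0 0 0 0;0 0 0 0 0 0;0 0 0 0 0 0' .087
python3 -c "
from h import *
print(plane('top',(426.5,217),.015))
go(.5858,-.3355,.15,30); print(read_state()['qpos'].round(2))"
```

```text
time_s: 29.7
eef_pos: [0.5666, 0.0415, 0.0492]
ee_rot: [-3.14, -0.081, -0.0]
contact_force: [-0.3, -0.2, -0.0]
width: 0.0695
time_s: 30.12
eef_pos: [0.5662, 0.0413, 0.1704]
ee_rot: [3.14, 0.08, -0.0]
contact_force: [0.2, 1.2, 0.5]
width: 0.0702
time_s: 30.37
eef_pos: [0.5662, 0.0417, 0.1687]
ee_rot: [-3.14, -0.082, 0.001]
contact_force: [-0.2, 0.8, -0.5]
width: 0.0819
[ 0.53348283 -0.28189864  0.015     ]
 shift [-0.      0.3778  0.0185] turn_z 63.0 jaw now -87.0 tilt 0.03 F [-0.2  0.8 -0.5] w 0.0819 t 30.4 pos [0.5662 0.0417 0.1687]
[-0.95  0.29  0.95  1.78 -0.25  1.21 -1.45]
```

```bash
python3 -m inch '0 .04 0 0 0 0;0 .08 0 0 0 0;0 .12 0 0 0 0;0 .16 0 0 0 0;0 .19 0 0 0 0'
python3 -m inch '0 .04 0 0 0 0;0 .08 0 0 0 0;0 .12 0 0 0 0;0 .16 0 0 0 0;0 .188 0 0 0 0'
python3 -m inch '0 0 0 0 0 7;0 0 0 0 0 14;0 0 0 0 0 21;0 0 0 0 0 28;0 0 0 0 0 35'
python3 -m inch '0 0 0 0 0 7;0 0 0 0 0 14;0 0 0 0 0 21;0 0 0 0 0 28;0 0 0 0 0 28'
python3 -m inch '0 0 0 0 0 0;0 0 0 0 0 0;0 0 0 0 0 0'
python3 -c "
from h import *
go(.5858,-.3355,.03,30); print(read_state()['qpos'].round(2))"
```

```text
time_s: 30.78
eef_pos: [0.575, -0.1517, 0.1678]
ee_rot: [3.14, 0.078, -0.003]
contact_force: [-0.2, 0.0, -0.1]
width: 0.087
time_s: 31.2
eef_pos: [0.5842, -0.3397, 0.1672]
ee_rot: [3.14, 0.077, -0.004]
contact_force: [0.2, 0.3, -0.0]
width: 0.0871
time_s: 31.62
eef_pos: [0.5853, -0.3358, 0.1672]
ee_rot: [-3.017, 0.877, 0.004]
contact_force: [0.0, 0.1, 0.6]
width: 0.0869
time_s: 32.03
eef_pos: [0.5854, -0.3356, 0.1671]
ee_rot: [2.714, -1.579, -0.004]
contact_force: [0.3, 0.3, -0.2]
width: 0.0867
time_s: 32.28
eef_pos: [0.5858, -0.3359, 0.1687]
ee_rot: [-2.722, 1.568, 0.001]
contact_force: [-0.2, -0.5, -0.1]
width: 0.0867
 shift [-0.0003 -0.0002  0.1387] turn_z 0.1 jaw now -149.9 tilt 0.03 F [-0.2 -0.5 -0.1] w 0.0867 t 32.3 pos [ 0.5858 -0.3359  0.1687]
[-0.29  0.68  1.16  1.5  -0.63  1.37 -1.7 ]
```

```bash
python3 -m inch '0 0 .04 0 0 0;0 0 .08 0 0 0;0 0 .12 0 0 0;0 0 .138 0 0 0;0 0 .138 0 0 0'
python3 -m inch '0 0 0 0 0 0;0 0 0 0 0 0;0 0 0 0 0 0;0 0 0 0 0 0'
python3 - <<'E'
from h import *
i=grab_frame('scene')
k,l,st,ce=cv2.connectedComponentsWithStats(brass(i))
for j in range(1,k):
    if 40<st[j,4]<500 and st[j,1]>150: print(st[j],ce[j].round(2),plane('scene',ce[j],.008).round(4))
cv2.imwrite('pics/sp2.png',crop(i,215,205,70,7)[...,::-1])
go(.5858,-.3355,.0025,30)
E
```

```text
time_s: 32.7
eef_pos: [0.5837, -0.3339, 0.0263]
ee_rot: [-2.721, 1.569, 0.011]
contact_force: [-0.4, 0.7, -0.4]
width: 0.0869
time_s: 33.03
eef_pos: [0.5869, -0.3366, 0.033]
ee_rot: [-2.72, 1.571, -0.004]
contact_force: [-0.9, 0.7, 0.7]
width: 0.0871
[265 188  18  11  92] [273.39 193.18] [ 0.4438 -0.2047  0.008 ]
[338 216  23  18 219] [348.73 226.07] [0.526 0.035 0.008]
 shift [-0.0014  0.0004  0.0302] turn_z -0.0 jaw now -150.0 tilt 0.13 F [ 1.1 -1.1 -0.1] w 0.0871 t 33.1 pos [ 0.5868 -0.3364  0.0327]
```

View pics/sp2.png

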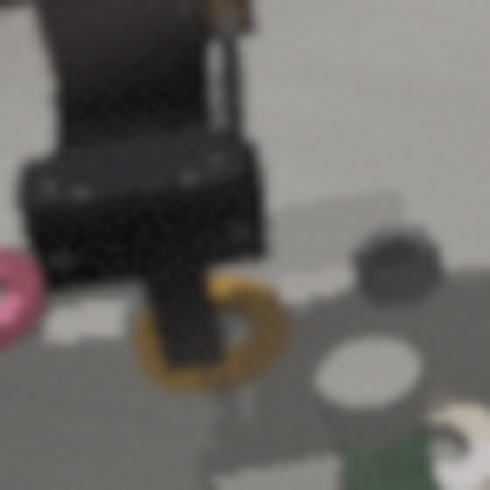

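```bash
python3 -m inch '-.001 0 .01 0 0 0;-.001 0 .02 0 0 0;-.001 0 .028 0 0 0;-.001 0 .03 0 0 0;-.001 0 .03 0 0 0'
python3 -m inch '0 0 0 0 0 0;0 0 0 0 0 0;0 0 0 0 0 0;0 0 0 0 0 0;0 0 0 0 0 0' .05 6
python3 -m inch '0 0 0 0 0 0;0 0 0 0 0 0;0 0 0 0 0 0' 
python3 -c "
from h import *
go(.5858,-.3355,.0017,30)"
python3 -m inch '0 0 0 0 0 0;0 0 0 0 0 0;0 0 0 0 0 0;0 0 0 0 0 0;0 0 0 0 0 0' .070
python3 -m inch '0 0 0 0 0 -7;0 0 0 0 0 -14;0 0 0 0 0 -21;0 0 0 0 0 -28;0 0 0 0 0 -35'
python3 -m inch '0 0 0 0 0 -7;0 0 0 0 0 -14;0 0 0 0 0 -21;0 0 0 0 0 -28;0 0 0 0 0 -35'
python3 -m inch '0 0 0 0 0 -7;0 0 0 0 0 -14;0 0 0 0 0 -20;0 0 0 0 0 -20;0 0 0 0 0 -20'
python3 -m inch '0 0 0 0 0 0;0 0 0 0 0 0;0 0 0 0 0 0;0 0 0 0 0 0;0 0 0 0 0 0' .05 6
python3 -m inch '0 0 0 0 0 0;0 0 0 0 0 0;0 0 0 0 0 0;0 0 0 0 0 0;0 0 0 0 0 0' - 40
python3 -c "
from h import *
go(.5858,-.3355,.0017,-60)"
```

```text
time_s: 33.5
eef_pos: [0.5852, -0.3346, 0.0006]
ee_rot: [-2.72, 1.571, 0.002]
contact_force: [-2.4, 3.4, 7.7]
width: 0.0873
time_s: 33.92
eef_pos: [0.5853, -0.335, 0.0007]
ee_rot: [2.72, -1.572, -0.001]
contact_force: [0.3, -0.0, -0.1]
width: 0.0612
time_s: 34.17
eef_pos: [0.5852, -0.3349, 0.0007]
ee_rot: [2.72, -1.572, -0.001]
contact_force: [-0.2, 0.6, -1.4]
width: 0.058
 shift [ 0.0008 -0.0003 -0.001 ] turn_z -0.0 jaw now -150.0 tilt 0.05 F [-0.2  0.6 -1.4] w 0.058 t 34.2 pos [ 0.5852 -0.3349  0.0007]
time_s: 34.58
eef_pos: [0.5856, -0.3352, 0.0012]
ee_rot: [2.72, -1.572, 0.0]
contact_force: [-0.4, -0.7, 0.6]
width: 0.0693
time_s: 35.0
eef_pos: [0.5856, -0.3351, 0.0012]
ee_rot: [3.069, -0.672, 0.0]
contact_force: [-0.7, -0.3, -0.6]
width: 0.0696
time_s: 35.42
eef_pos: [0.5855, -0.3352, 0.0012]
ee_rot: [3.129, 0.282, 0.0]
contact_force: [-0.3, 0.1, -0.5]
width: 0.0699
time_s: 35.83
eef_pos: [0.5855, -0.3353, 0.0013]
ee_rot: [-3.036, -0.806, -0.001]
contact_force: [-0.3, 0.1, 0.5]
width: 0.0702
time_s: 36.25
eef_pos: [0.5855, -0.3351, 0.001]
ee_rot: [3.035, 0.811, -0.0]
contact_force: [0.2, 0.3, -0.0]
width: 0.0579
time_s: 36.67
eef_pos: [0.5855, -0.335, 0.001]
ee_rot: [-3.035, -0.812, 0.0]
contact_force: [1.1, 0.1, -0.7]
width: 0.0572
 shift [ 0.      0.0006 -0.0007] turn_z -0.0 jaw now -60.0 tilt 0.01 F [ 1.1  0.1 -0.7] w 0.0572 t 36.7 pos [ 0.5855 -0.335   0.001 ]
```

```bash
python3 -m inch '0 0 -.01 0 0 0;0 0 -.04 0 0 0;0 0 -.08 0 0 0;0 0 -.12 0 0 6;0 0 -.13 0 0 12'
python3 -m inch '0 0 0 0 0 7;0 0 0 0 0 14;0 0 0 0 0 21;0 0 0 0 0 28;0 0 0 0 0 35'
python3 -m inch '0 0 0 0 0 7;0 0 0 0 0 14;0 0 0 0 0 14;0 0 0 0 0 14'
python3 -c "
from h import *
go(.5665,.0415,.125,-121); print(read_state()['qpos'].round(2))"
```

```text
time_s: 37.08
eef_pos: [0.5874, -0.3373, 0.1388]
ee_rot: [3.1, 0.482, 0.011]
contact_force: [0.7, -0.5, -1.0]
width: 0.057
time_s: 37.5
eef_pos: [0.5855, -0.335, 0.1319]
ee_rot: [-3.105, 0.475, -0.001]
contact_force: [0.4, -0.1, -2.6]
width: 0.0571
time_s: 37.83
eef_pos: [0.5855, -0.335, 0.1315]
ee_rot: [3.028, -0.835, -0.0]
contact_force: [0.4, 0.5, -1.4]
width: 0.0573
 shift [-0.2092 -0.3136  0.0063] turn_z 0.2 jaw now -120.8 tilt 0.02 F [ 0.4  0.5 -1.4] w 0.0573 t 37.8 pos [ 0.5855 -0.335   0.1315]
[-0.23  0.63  1.    1.55 -0.54  1.27 -1.26]
```

```bash
python3 -m inch '-.021 -.032 0 0 0 0;-.042 -.063 0 0 0 0;-.063 -.095 0 0 0 0;-.084 -.126 0 0 0 0;-.105 -.157 0 0 0 0'
python3 -m inch '-.021 -.032 0 0 0 0;-.042 -.063 0 0 0 0;-.063 -.095 0 0 0 0;-.084 -.126 0 0 0 0;-.104 -.1566 0 0 0 0'
python3 -m inch '0 0 0 0 0 0;0 0 0 0 0 0;0 0 0 0 0 0;0 0 0 0 0 0;0 0 0 0 0 0'
python3 -c "
from h import *
go(.5665,.0415,.103,-121)"
```

```text
time_s: 38.25
eef_pos: [0.5761, -0.1448, 0.1314]
ee_rot: [-3.028, 0.834, -0.0]
contact_force: [0.9, 0.6, -1.4]
width: 0.057
time_s: 38.67
eef_pos: [0.5677, 0.0434, 0.1316]
ee_rot: [-3.028, 0.833, -0.0]
contact_force: [1.0, 0.1, -1.6]
width: 0.0572
time_s: 39.08
eef_pos: [0.5682, 0.0397, 0.1314]
ee_rot: [-3.026, 0.843, -0.0]
contact_force: [0.5, -0.3, -0.8]
width: 0.057
 shift [-0.0024 -0.0007  0.0284] turn_z -0.1 jaw now -121.1 tilt 0.02 F [ 0.5 -0.3 -0.8] w 0.057 t 39.1 pos [0.5682 0.0397 0.1314]
```

```bash
python3 -m inch '-.001 0 .01 0 0 0;-.001 0 .02 0 0 0;-.001 0 .025 0 0 0;-.001 0 .028 0 0 0;-.001 0 .028 0 0 0'
python3 -m inch '0 0 0 0 0 0;0 0 0 0 0 0;0 0 0 0 0 0;0 0 0 0 0 0;0 0 0 0 0 0'
python3 -c "
from h import *
go(.5665,.0415,.092,-121)"
```

```text
time_s: 39.5
eef_pos: [0.5666, 0.0416, 0.102]
ee_rot: [3.026, -0.841, -0.002]
contact_force: [0.1, -0.0, -1.6]
width: 0.0572
time_s: 39.92
eef_pos: [0.5674, 0.042, 0.1033]
ee_rot: [-3.027, 0.84, -0.0]
contact_force: [-1.1, -1.1, -1.3]
width: 0.0572
 shift [-0.0005  0.0009  0.0113] turn_z -0.0 jaw now -121.0 tilt 0.02 F [-1.1 -1.1 -1.3] w 0.0572 t 39.9 pos [0.5674 0.042  0.1033]
```

```bash
python3 -m inch '-.0005 .001 .004 0 0 0;-.0005 .001 .008 0 0 0;-.0005 .001 .011 0 0 0;-.0005 .001 .011 0 0 0;-.0005 .001 .011 0 0 0'
python3 -m inch '0 0 .001 0 0 0;0 0 .002 0 0 0;0 0 .003 0 0 0;0 0 .003 0 0 0'
python3 -m inch '0 0 .001 0 0 0;0 0 .002 0 0 0;0 0 .003 0 0 0;0 0 .003 0 0 0'
python3 -c "
from h import *
go(.5665,.0415,.0596,-121)"
```

```text
time_s: 40.33
eef_pos: [0.5661, 0.0412, 0.0918]
ee_rot: [3.027, -0.841, -0.001]
contact_force: [-0.4, 0.3, -1.5]
width: 0.0572
time_s: 40.67
eef_pos: [0.5663, 0.0413, 0.089]
ee_rot: [3.027, -0.84, -0.0]
contact_force: [-1.0, 0.5, -1.6]
width: 0.0568
time_s: 41.0
eef_pos: [0.5662, 0.0413, 0.0859]
ee_rot: [3.027, -0.84, -0.0]
contact_force: [0.4, -0.2, -2.6]
width: 0.0575
 shift [ 0.0001 -0.0003  0.0263] turn_z -0.0 jaw now -121.0 tilt 0.01 F [ 0.4 -0.2 -2.6] w 0.0575 t 41.0 pos [0.5662 0.0413 0.0859]
```

```bash
python3 -m inch '0 0 .005 0 0 0;0 0 .01 0 0 0;0 0 .015 0 0 0;0 0 .02 0 0 0;0 0 .02 0 0 0'
python3 -m inch '0 0 .002 0 0 0;0 0 .004 0 0 0;0 0 .0055 0 0 0;0 0 .0065 0 0 0;0 0 .0065 0 0 0'
python3 -m inch '0 0 .0005 0 0 0;0 0 .001 0 0 0;0 0 .001 0 0 0'
python3 -c "
from h import *
go(.5665,.0415,.058,-121)"
python3 -m inch '0 0 0 0 0 0;0 0 0 0 0 0;0 0 0 0 0 0;0 0 0 0 0 0;0 0 0 0 0 0' .07
python3 -m inch '0 0 0 0 0 0;0 0 -.03 0 0 0;0 0 -.06 0 0 0;0 0 -.09 0 0 0;0 0 -.12 0 0 0'
python3 -c "
from h import *
go(.449,-.02,.12,90); print(read_state()['qpos'].round(2))"
```

```text
time_s: 41.42
eef_pos: [0.5657, 0.0414, 0.0649]
ee_rot: [3.026, -0.84, -0.002]
contact_force: [-0.0, 1.0, -1.9]
width: 0.0574
time_s: 41.83
eef_pos: [0.5662, 0.0413, 0.0594]
ee_rot: [3.027, -0.841, -0.0]
contact_force: [-0.1, 0.7, -2.0]
width: 0.0575
time_s: 42.08
eef_pos: [0.5663, 0.0413, 0.0586]
ee_rot: [-3.027, 0.84, -0.0]
contact_force: [-1.0, -1.7, -1.1]
width: 0.0575
 shift [ 0.0001 -0.0002  0.0006] turn_z -0.0 jaw now -121.0 tilt 0.0 F [-1.  -1.7 -1.1] w 0.0575 t 42.1 pos [0.5663 0.0413 0.0586]
time_s: 42.5
eef_pos: [0.5664, 0.0413, 0.0587]
ee_rot: [-3.027, 0.841, -0.0]
contact_force: [0.6, -0.2, -0.6]
width: 0.0695
time_s: 42.92
eef_pos: [0.5661, 0.041, 0.1799]
ee_rot: [3.026, -0.841, -0.0]
contact_force: [0.8, 0.6, -0.3]
width: 0.07
 shift [-0.0688  0.1126  0.06  ] turn_z -31.1 jaw now -121.1 tilt 0.03 F [ 0.8  0.6 -0.3] w 0.07 t 42.9 pos [0.5661 0.041  0.1799]
[-1.11  0.37  1.19  1.77 -0.36  1.25 -1.94]
```

```bash
python3 -m inch '-.023 .037 0 0 0 0;-.046 .074 0 0 0 0;-.069 .113 0 0 0 0;-.069 .113 0 0 0 0;-.069 .113 .03 0 0 0'
python3 -m inch '0 0 .03 0 0 0;0 0 .06 0 0 0;0 0 .06 0 0 0;0 0 .06 0 0 0'
python3 -c "
from h import *
go(.451,-.0197,.009,-121)
s=grab_frame('scene');a=crop(s,345,205,100,6)[...,::-1].astype(float);cv2.imwrite('pics/cap3.png',np.clip(a*1.6,0,255))"
```

```text
time_s: 43.33
eef_pos: [0.4524, -0.0189, 0.152]
ee_rot: [-3.023, 0.837, -0.01]
contact_force: [0.8, -1.2, -0.9]
width: 0.07
time_s: 43.67
eef_pos: [0.4475, -0.0203, 0.087]
ee_rot: [3.024, -0.841, -0.003]
contact_force: [-0.2, -0.4, -0.1]
width: 0.0701
 shift [ 0.0027 -0.0025  0.078 ] turn_z -0.1 jaw now -121.1 tilt 0.17 F [-0.2 -0.4 -0.1] w 0.0701 t 43.7 pos [ 0.4475 -0.0203  0.087 ][ WARN:0@1.668] global loadsave.cpp:1063 imwrite_ Unsupported depth image for selected encoder is fallbacked to CV_8U.
```

View pics/cap3.png

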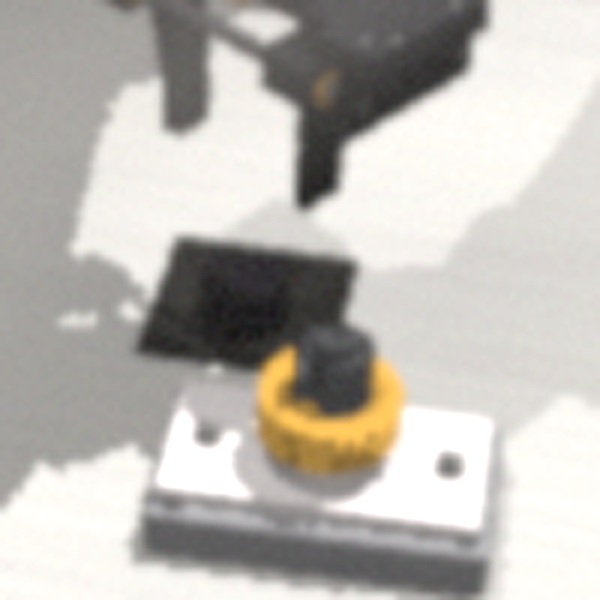

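Both spacers are stacked and keyed, the plate is flush, and the cap stands on the mat. Next I'll pick the cap with two crossed grips so it centres in the jaws.

```bash
python3 -m inch '.002 -.001 .03 0 0 0;.002 -.001 .06 0 0 0;.002 -.001 .07 0 0 0;.002 -.001 .075 0 0 0;.002 -.001 .077 0 0 0'
python3 -m inch '0 0 0 0 0 0;0 0 0 0 0 0;0 0 0 0 0 0' 
python3 -c "
from h import *
go(.451,-.0197,.008,-121)"
python3 -m inch '0 0 0 0 0 0;0 0 0 0 0 0;0 0 0 0 0 0;0 0 0 0 0 0;0 0 0 0 0 0' .032 4
python3 -m inch '0 0 0 0 0 0;0 0 0 0 0 0;0 0 0 0 0 0' 
python3 -m inch '0 0 0 0 0 0;0 0 0 0 0 0;0 0 0 0 0 0;0 0 0 0 0 0;0 0 0 0 0 0' .06
python3 -m inch '0 0 0 0 0 -7;0 0 0 0 0 -14;0 0 0 0 0 -21;0 0 0 0 0 -28;0 0 0 0 0 -35'
python3 -m inch '0 0 0 0 0 -7;0 0 0 0 0 -14;0 0 0 0 0 -21;0 0 0 0 0 -28;0 0 0 0 0 -35'
python3 -m inch '0 0 0 0 0 -7;0 0 0 0 0 -14;0 0 0 0 0 -20;0 0 0 0 0 -20;0 0 0 0 0 -20'
python3 -m inch '0 0 0 0 0 0;0 0 0 0 0 0;0 0 0 0 0 0;0 0 0 0 0 0;0 0 0 0 0 0' .032 4
python3 -m inch '0 0 0 0 0 0;0 0 0 0 0 0;0 0 0 0 0 0;0 0 0 0 0 0;0 0 0 0 0 0' - 25
python3 -c "
from h import *
go(.5665,.0415,.13,-30)"
```

```text
time_s: 44.13
eef_pos: [0.4512, -0.0206, 0.0119]
ee_rot: [3.026, -0.841, -0.001]
contact_force: [0.7, -0.2, 1.2]
width: 0.0699
time_s: 44.38
eef_pos: [0.4522, -0.0196, 0.0128]
ee_rot: [-3.026, 0.839, -0.003]
contact_force: [-0.6, 1.0, -0.7]
width: 0.0701
 shift [-0.001   0.0007  0.0048] turn_z 0.0 jaw now -121.0 tilt 0.13 F [-0.6  1.  -0.7] w 0.0701 t 44.4 pos [ 0.4522 -0.0196  0.0128]
time_s: 44.8
eef_pos: [0.4512, -0.0201, 0.0117]
ee_rot: [3.027, -0.84, 0.0]
contact_force: [0.4, -0.0, 0.5]
width: 0.0445
time_s: 45.05
eef_pos: [0.4512, -0.0201, 0.0116]
ee_rot: [3.027, -0.84, -0.0]
contact_force: [-0.5, 0.1, 1.4]
width: 0.0399
time_s: 45.47
eef_pos: [0.4511, -0.0202, 0.0116]
ee_rot: [3.027, -0.841, -0.0]
contact_force: [0.0, -0.8, -1.3]
width: 0.0585
time_s: 45.88
eef_pos: [0.4512, -0.0201, 0.0116]
ee_rot: [3.139, 0.118, 0.0]
contact_force: [-0.0, -0.6, -0.2]
width: 0.0599
time_s: 46.3
eef_pos: [0.4511, -0.0202, 0.0116]
ee_rot: [2.959, 1.057, -0.0]
contact_force: [0.4, -0.7, 0.1]
width: 0.0597
time_s: 46.72
eef_pos: [0.4512, -0.0202, 0.0116]
ee_rot: [-2.738, -1.541, -0.0]
contact_force: [-0.3, -0.1, -0.1]
width: 0.0599
time_s: 47.13
eef_pos: [0.4512, -0.0201, 0.0116]
ee_rot: [2.735, 1.545, -0.0]
contact_force: [0.6, -0.7, -0.4]
width: 0.04
time_s: 47.55
eef_pos: [0.4511, -0.0201, 0.0116]
ee_rot: [-2.735, -1.546, 0.0]
contact_force: [1.1, -0.3, -0.5]
width: 0.0394
 shift [ 0.1123  0.0671 -0.1184] turn_z -1.0 jaw now -31.0 tilt 0.0 F [ 1.1 -0.3 -0.5] w 0.0394 t 47.5 pos [ 0.4511 -0.0201  0.0116]
```

```bash
python3 -m inch '0 0 -.02 0 0 0;0 0 -.06 0 0 0;0 0 -.1 0 0 0;0 0 -.118 0 0 0;0 0 -.118 0 0 0'
python3 -m inch '.028 .017 0 0 0 0;.056 .034 0 0 0 0;.084 .05 0 0 0 0;.112 .067 0 0 0 0;.112 .067 0 0 0 0'
python3 -m inch '0 0 0 0 0 0;0 0 0 0 0 0;0 0 0 0 0 0;0 0 0 0 0 0;0 0 0 0 0 0'
python3 -c "
from h import *
go(.5665,.0415,.11,-31)"
```

```text
time_s: 47.97
eef_pos: [0.4538, -0.0199, 0.1337]
ee_rot: [2.734, 1.546, 0.011]
contact_force: [1.9, -0.1, -0.8]
width: 0.0393
time_s: 48.38
eef_pos: [0.5698, 0.0455, 0.1276]
ee_rot: [2.729, 1.552, -0.002]
contact_force: [-1.3, 0.4, 0.3]
width: 0.0393
time_s: 48.8
eef_pos: [0.5659, 0.0409, 0.1299]
ee_rot: [-2.735, -1.545, -0.001]
contact_force: [0.1, 0.1, 0.2]
width: 0.0393
 shift [0.0008 0.0002 0.0199] turn_z -0.1 jaw now -31.1 tilt 0.06 F [0.1 0.1 0.2] w 0.0393 t 48.8 pos [0.5659 0.0409 0.1299]
```

```bash
python3 -m inch '0 0 .01 0 0 0;0 0 .02 0 0 0;0 0 .02 0 0 0;0 0 .02 0 0 0;0 0 .02 0 0 0'
python3 -m inch '0 0 .003 0 0 0;0 0 .006 0 0 0;0 0 .008 0 0 0;0 0 .008 0 0 0;0 0 .008 0 0 0'
python3 -m inch '0 0 .001 0 0 0;0 0 .002 0 0 0;0 0 .003 0 0 0;0 0 .004 0 0 0;0 0 .004 0 0 0'
python3 -c "
from h import *
go(.5665,.0415,.0966,-31)"
```

```text
time_s: 49.22
eef_pos: [0.5662, 0.0412, 0.1094]
ee_rot: [2.735, 1.546, -0.001]
contact_force: [-0.0, 0.4, 0.4]
width: 0.0394
time_s: 49.63
eef_pos: [0.5663, 0.0413, 0.1015]
ee_rot: [2.735, 1.546, -0.0]
contact_force: [-0.3, -0.4, -0.1]
width: 0.0395
time_s: 50.05
eef_pos: [0.5662, 0.0413, 0.0974]
ee_rot: [-2.735, -1.546, 0.0]
contact_force: [-0.6, 0.3, -0.4]
width: 0.0392
 shift [0.0003 0.0001 0.0008] turn_z -0.0 jaw now -31.0 tilt 0.01 F [-0.6  0.3 -0.4] w 0.0392 t 50.0 pos [0.5662 0.0413 0.0974]
```

```bash
python3 -m inch '0 0 .0005 0 0 0;0 0 .001 0 0 0;0 0 .001 0 0 0'
python3 -m inch '0 0 0 0 0 0;0 0 0 0 0 0;0 0 0 0 0 0;0 0 0 0 0 0;0 0 0 0 0 0' .07
python3 -m inch '0 0 0 0 0 0;0 0 -.03 0 0 0;0 0 -.06 0 0 0;0 0 -.09 0 0 0;0 0 -.12 0 0 0'
python3 -m inch '-.04 0 0 0 0 0;-.08 0 0 0 0 0;-.12 .03 0 0 0 0;-.13 .07 0 0 0 0;-.13 .1 0 0 0 0'
python3 -m inch '-.04 .03 0 0 0 0;-.08 .03 0 0 0 0;-.1 .03 0 0 0 0;-.1 .03 0 0 0 0;-.1 .03 0 0 0 0'
python3 - <<'E'
from h import *
t=grab_frame('top');s=grab_frame('scene');print(read_state()['contact_force'],read_state()['eef_pos'])
cv2.imwrite('pics/end.png',np.hstack([crop(t,290,200,60,6),crop(s,350,215,60,6)])[...,::-1])
for n,i in(("top",t),("scene",s)):
    k,l,st,ce=cv2.connectedComponentsWithStats(brass(i))
    for j in range(1,k):
        if 40<st[j,4]<500 and st[j,1]>150: print(n,st[j],ce[j].round(2))
E
```

```text
time_s: 50.3
eef_pos: [0.5664, 0.0413, 0.0967]
ee_rot: [-2.735, -1.546, -0.0]
contact_force: [0.6, 1.2, -0.2]
width: 0.0395
time_s: 50.72
eef_pos: [0.5664, 0.0413, 0.0966]
ee_rot: [2.735, 1.546, 0.0]
contact_force: [0.2, 0.1, -0.3]
width: 0.0649
time_s: 51.13
eef_pos: [0.5661, 0.041, 0.218]
ee_rot: [2.735, 1.546, -0.0]
contact_force: [0.2, 0.8, 0.5]
width: 0.0699
time_s: 51.55
eef_pos: [0.5846, -0.1255, 0.2182]
ee_rot: [-2.736, -1.543, -0.006]
contact_force: [0.3, 1.1, 2.3]
width: 0.0699
time_s: 51.97
eef_pos: [0.5581, -0.2249, 0.2168]
ee_rot: [2.738, 1.54, 0.0]
contact_force: [1.1, 1.3, -0.1]
width: 0.0699
[ 0.42469646  1.25587746 -0.07184163] [ 0.55966915 -0.22167159  0.21651743]
top [278 187  25  26 233] [292.17 202.41]
top [383 244  24  24 259] [393.27 254.63]
scene [339 213  23  21 277] [349.04 224.69]
```

View pics/end.png

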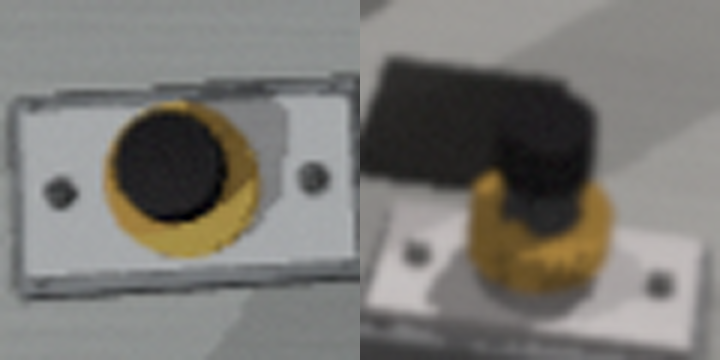

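The end picture shows the cap back at its starting pixel (288,197.5), both spacers under it, and the pins in the plate's holes. The arm is clear, so I'm handing in.

```bash
python3 -m inch '0 0 0 0 0 0;0 0 0 0 0 0;0 0 0 0 0 0;0 0 0 0 0 0;0 0 0 0 0 0'
python3 -c "
from station import *
print(hand_in())"
```

```text
time_s: 52.48
eef_pos: [0.5593, -0.2223, 0.2166]
ee_rot: [2.734, 1.547, -0.0]
contact_force: [-0.9, 1.0, -0.7]
width: 0.0697
the job is handed in; nothing more can be done
None
```

The job is done and handed in at 52.5 s of robot time; `hand_in()` gives no verdict, so the result is unconfirmed. I stood the cap on the mat, lowered the backplate over both pins, and put both tabbed spacers on the shaft with their tabs in the keyway. Then I put the cap back on. I found only two tabbed spacers. I did not touch the plain ring, the white and pink rings, the nut or the bar end.

**Last checks:**
- **Cap:** it sits at the same pixel as at the start, and the fingers let go at the height where its rim rests on the shoulder.
- **Spacers:** both went past the shoulder without resistance. The fingers let go less than 1 mm above where each should rest, so that last drop is not measured. The final views show both under the cap.
- **Backplate:** the final views show the pins in both holes.

**What disagreed:**
- **Cap removal:** my first grip was about 3 mm off in y, which I saw as a 5 N side force and corrected.
- **Backplate:** a side push of about 6 N showed it was about 1 mm off, which I also corrected.
- **Second spacer:** the fingers brushed the bench with about 8 N for a moment.
- **Camera:** its estimate of the shaft axis was about 1 mm from what I felt.

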